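Put the sharpening stone away in its slide-cover chest

TASK

Put the long sharpening stone away in its wooden chest on the sideboard: slide the cover all the way open, lay the stone flat in the deep bay without letting it fall and let go of it, then slide the cover fully home over it. Leave the mug and the bowl where they are.

Things in the scene. Friction and masses are not known exactly. Their poses are not given: they have to be found in the camera images.
- chest: Fixed light wood chest, 126 (x) x 410 (y) x 70 (z) mm; origin: centre of its underside, on the table. Side walls 8 mm thick, 70 mm high; end walls and a middle wall 10 mm thick, 56 mm high. Deep bay in its -y half, floor at 12 mm; shallow cork-lined bay in its +y half, floor at 36 mm, where a small grey truing block 45 x 90 x 16 mm stays.
- bay (a point): Centre of the deep bay's floor; axes as the chest. The bay is 110 mm (x) by 190 mm (y); it fits the stone lengthwise along y with 5 mm to spare at each end.
- cover (a joint): Slide of the flat plywood cover (109 x 206 x 8 mm, underside 59 mm above the table) along the chest's +y. 0 m = fully home over the deep bay, 0.2 m = fully open, over the shallow bay. It starts shut or partly open, slides with about 2 N and stays where it is left.
- cover_grip (a point): Middle of the wooden grip bar on the cover, at the cover's centre, 83 mm above the table; axes as the chest. The bar is 90 mm long across the slide (x), 20 mm thick along the slide (y), and stands 30 mm above the cover (its top is 97 mm above the table).
- stone: Sharpening stone, a grey two-layer block 50 (x) x 180 (y) x 28 (z) mm, about 0.5 kg, lying flat on the table. Origin: centre of its underside.
- mug: White ceramic mug, 80 mm across, 90 mm high, handle at its +y; origin at the centre of its underside. A bystander.
- bowl: Marble bowl, 104 mm across, 65 mm high; origin at the centre of its underside. A bystander.
Not all that is in view belongs to the job. Several things look just like the stone: the one meant starts farthest to the robot's right.

How it is judged:
By the outcome, as a careful person would: the job done as asked, in the order asked, and still so for the second after the job is handed in, with the robot touching nothing.
It also fails if it takes over 72 s, if anything falls off the work surface, if the arm or the gripper's body presses on something with over 40 N, if the wrist force passes 120 N, or if a joint passes its speed limit or range.

ROBOT

A 6-joint arm with a two-finger parallel gripper is mounted at the origin on the work surface. World frame = base frame: x ahead of the robot, y to its left, z up, the work surface at z = 0. Lengths are in m, angles in rad, forces in N, time in s.
With the tool pointing down it reaches from about 0.3 to 0.875 m from the base axis. Payload 6.4 kg.
Tool frame: the origin (TCP) lies midway between the tips of the shut fingers; the grasp point (between the pads) lies 19 mm behind it; z points along the fingers, y is the line along which they close (so a half turn about z gives the same grasp; the last joint's range is limited). The gripper opens to 85 mm and grips with 20 to 120 N. Pads are 22 mm wide; open, the fingers measure 114 mm over their backs; the gripper's body (76 mm by 85 mm) begins 54 mm behind the grasp point. The pads swing forward as they close: fully open they stand 13 mm farther back than shut.
Start: joints at [-1.505, 0.181, 1.607, -0, 1.354, -0.206], TCP at [0.154, -0.554, 0.193] pointing down, gripper open.
Joint ranges: [-2.99, 2.99], [-0.89, 2.07], [0.3, 2.58], [-1.14, 4.28], [0, 2.63], [-3.12, 3.12]. Speed limits (rad/s): [2.57, 2.57, 3.01, 3.14, 3.14, 3.14].

INTERFACE

Orientations are given as a unit quaternion [w, x, y, z].
In Python, from bench import ctrl, vision, workorder gives the robot as it stands. The module is installed in compiled form; this text tells all that it offers.
- The arm moves only by the tool servo_tool, never from a script. Its argument "steps" is a list of rows, each an object of numbers: "dx", "dy", "dz": the shift along the world's x, y, z as a fraction of full scale; "wx", "wy", "wz": the turn, a rotation vector about the world's x, y, z as a fraction of full scale. A call has exactly 5 rows; each row is the pose to reach, as a shift and turn from the pose commanded when the call began, turning the shorter way round; what a row does not reach only later rows make up. Full scale, the value 1, is 100 mm for a shift and pi rad for a turn. A row lasts 1/12 s, in which the tool goes at most 41.7 mm and 7.16 degrees, less where a joint would pass 70% of its speed; a pose out of reach is approached as far as the arm can. A call with a number of a shift or a turn outside -1 to 1 is refused whole. A call with a gripper value outside its range is refused whole. "jaw" is the opening, from 0 (shut) to 1 (fully open), set as the call begins (left out, the last holds). The fingers move at their own pace and stop on an object; the grip force is fixed at half the most. Time passes only in rows, so rows that repeat a pose let the fingers close, or fill a call up. It gives the time, the measured TCP pose, the force, the opening and the grip force at its end, in the units of the state.
- ctrl.get_obs(): the state, without advancing time (a new reading comes with each control period).
- vision.camera(name): name is "side" or "top"; returns a dict with "frame" (480x640x3 uint8, red, green, blue), "vfov" (degrees; the focal length in pixels is half the picture's height over the tangent of half this angle, whatever the lens; pixels are square), "cx", "cy" (the principal point, pixels), "camera_from_world" (4x4, takes a point from world to camera coordinates). Camera axes: x right, y up, looking along -z (the intrinsics and any distortion apply to the point x, -y, -z); pixel columns grow to the right and rows downward; lengths in m; the calibration is good to about 2 mm. A picture is of the moment at which its call begins. There is no depth.
- workorder.hand_in(): hands the job in; it is judged then, once.
The state is a dict: "time_s": time; "q": joint angles; "dq": joint speeds; "joint_efforts": joint torques, N m; "eef_pos": TCP position; "eef_rot": TCP orientation; "wrist_force": force on the tool from outside, world axes, zero at the start; "torque": the same for the moment, N m; "opening": opening from 0.0 (shut) to 1.0 (fully open); "grasp_force": force on a finger pad.
Only numpy, scipy, OpenCV 4.12 (cv2) and the standard library are available. Lean on these libraries where they do the work, as an engineer would, in place of code of your own. Each camera call takes 0.05 s, during which the arm holds its last target. There are 200 camera calls.

## Working session

There is one attempt and no reset: what is moved stays moved. The work goes in short steps, Python scripts to look and compute and a tool call to move; the robot and the scene stay as the last step left them, time stands still between calls to the robot, and variables do not carry over. Pictures are saved under pics/ and viewed, at most 10 in all, crops included, and the job is handed in when it is done.

Besides the shell and the picture viewer there is one more tool, called as name(argument=value, ...) on one line, values as JSON. servo_tool: Moves the arm, as the interface text tells. Its arguments: {"type":"object","properties":{"steps":{"type":"array","items":{"type":"object","properties":{"dx":{"type":"number"},"dy":{"type":"number"},"dz":{"type":"number"},"wx":{"type":"number"},"wy":{"type":"number"},"wz":{"type":"number"}}}},"jaw":{"type":"number"}},"required":["steps"]}

```bash
mkdir -p pics
cat > h.py <<'E'
import numpy as np, cv2, pickle
from bench import ctrl, vision, workorder
def snap(n,f):
    d=vision.camera(n); cv2.imwrite(f'pics/{f}.png',d['frame'][:,:,::-1]); pickle.dump(d,open(f'pics/{f}.pkl','wb')); return d
def ray(d,u,v):
    f=240/np.tan(np.radians(d['vfov'])/2); T=np.array(d['camera_from_world']); R=T[:3,:3]; c=-R.T@T[:3,3]
    r=R.T@np.array([(u-d['cx'])/f,-(v-d['cy'])/f,-1]); return c,r
def atz(d,u,v,z):
    c,r=ray(d,u,v); return c+r*(z-c[2])/r[2]
def tri(a,b):
    A=[];B=[]
    (c1,r1),(c2,r2)=a,b
    s=np.linalg.lstsq(np.c_[r1,-r2],c2-c1,rcond=None)[0]; p,q=c1+s[0]*r1,c2+s[1]*r2
    return (p+q)/2,np.linalg.norm(p-q)
def proj(d,p):
    f=240/np.tan(np.radians(d['vfov'])/2); T=np.array(d['camera_from_world']); x=T[:3,:3]@p+T[:3,3]
    return d['cx']+f*x[0]/-x[2], d['cy']-f*x[1]/-x[2]
def load(f): return pickle.load(open(f'pics/{f}.pkl','rb'))
E
python3 - <<'E'
from h import *
for n in('side','top'):
    d=snap(n,n+'0'); print({k:v for k,v in d.items() if k!='frame'})
print(ctrl.get_obs())
E
```

```text
{'vfov': 56.730473005547736, 'cx': 318.3684647847842, 'cy': 236.20408422075542, 'camera_from_world': array([[-0.75702217, -0.65310341,  0.01932259,  0.49489298],
       [ 0.47037987, -0.52422205,  0.7098831 , -0.25528089],
       [-0.45349775,  0.54648621,  0.70405441, -0.78474361],
       [ 0.        ,  0.        ,  0.        ,  1.        ]])}
{'vfov': 51.423771485107125, 'cx': 316.25356358095803, 'cy': 231.14934427519458, 'camera_from_world': array([[ 0.00934132, -0.99992305,  0.00816271,  0.10350533],
       [ 0.99372103,  0.01019295,  0.11142093, -0.55388242],
       [-0.11149556,  0.00707063,  0.99373978, -1.20670177],
       [ 0.        ,  0.        ,  0.        ,  1.        ]])}
{'time_s': 0.1, 'q': array([-1.50528850e+00,  1.81454580e-01,  1.60791002e+00, -8.04544415e-06,
        1.35381326e+00, -2.06300046e-01]), 'dq': array([-5.29999431e-04,  7.55727805e-04, -2.75928075e-03, -9.74818430e-04,
       -4.21877426e-06,  1.53000005e-04]), 'joint_efforts': array([ 9.64046994e-04, -4.45873868e+01, -3.52237666e+01, -2.02145488e-04,
        4.13591260e-03,  2.17398605e-05]), 'eef_pos': array([ 0.15434884, -0.55331562,  0.19268017]), 'eef_rot': array([-7.90918064e-04,  9.90778836e-01,  1.35486787e-01,  5.18322495e-05]), 'wrist_force': array([-9.28201004e-02, -9.11666115e-02,  3.25508445e-05]), 'torque': array([-0.00615963,  0.01639276, -0.02149475]), 'grasp_force': 0.0, 'opening': 0.9988203011603187}
```

View pics/top0.png

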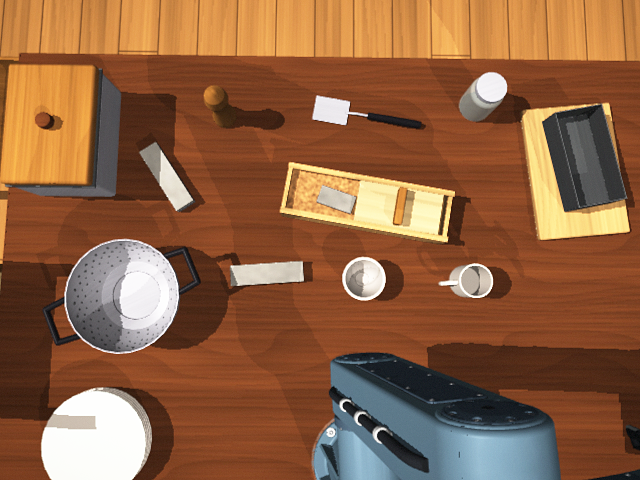

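View pics/side0.png

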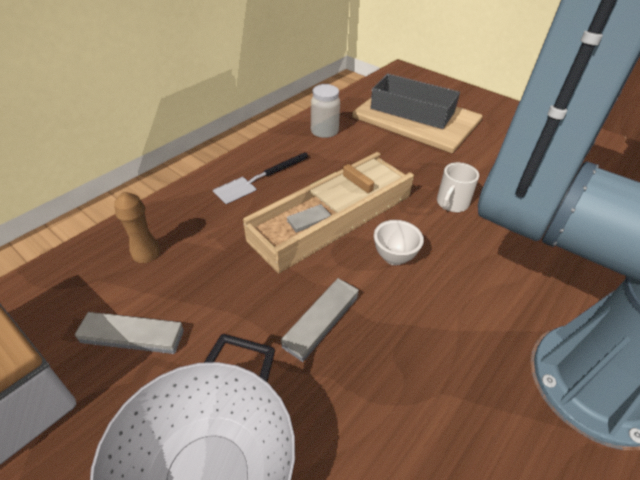

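The top view shows the chest at about (368,203), with the cover nearly shut and its grip at (401,205). There are stone-like blocks at (267,273) and (166,178), the bowl at (364,278) and the mug at (470,281). The arm may be hiding another block on the right. The side view agrees: grip at (358,178), near block at (320,318). Next I'll enlarge both.

Run:
```python
import cv2
a=cv2.imread('pics/top0.png')[150:300,225:465]; cv2.imwrite('pics/topc.png',cv2.resize(a,None,fx=3.333,fy=3.333,interpolation=2))
a=cv2.imread('pics/side0.png')[150:365,240:420]; cv2.imwrite('pics/sidec.png',cv2.resize(a,None,fx=2.75,fy=2.75,interpolation=2))
```

```text
(no output)
```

View pics/topc.png

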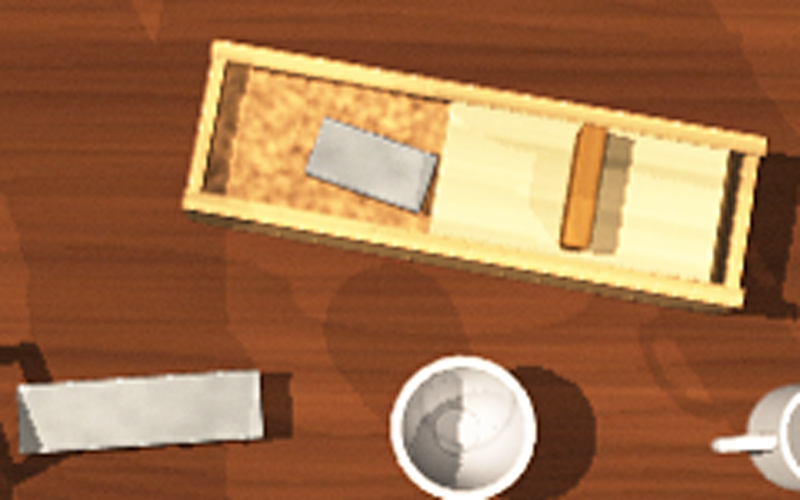

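View pics/sidec.png

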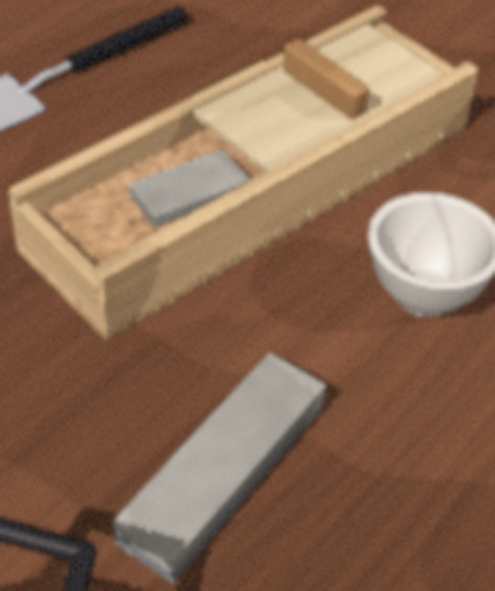

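servo_tool(steps=[{"dz": 0.3}, {"dz": 0.6, "dy": 0.3}, {"dz": 0.8, "dx": 0.2, "dy": 0.6}, {"dz": 0.8, "dx": 0.4, "dy": 0.9}, {"dz": 0.8, "dx": 0.5, "dy": 1.0}])

```text
$.steps[0]: bad value
```

The crops show these points:
- **Top crop:** rim corners (213,43), (767,140), (744,303), (184,208). Grip top around (584,187). Stone top corners (18,386), (259,372), (262,438), (22,453).
- **Side crop:** rim corners (12,190), (380,10), (473,68), (98,272). Stone top corners (116,520), (268,353), (327,385), (183,545).

The move was refused because each row needs all the keys.

Run:
```python
from h import *
t,s=load('top0'),load('side0')
T=lambda p:ray(t,225+p[0]/3.333,150+p[1]/3.333)
S=lambda p:ray(s,240+p[0]/2.75,150+p[1]/2.75)
P=dict(rimA=((213,43),(12,190)),rimB=((767,140),(380,10)),rimC=((744,303),(473,68)),rimD=((184,208),(98,272)),
 st1=((18,386),(116,520)),st2=((259,372),(268,353)),st3=((262,438),(327,385)),st4=((22,453),(183,545)),
 g1=((583,124),(285,43)),g3=((588,249),(367,88)))
for k,(a,b) in P.items():
    p,e=tri(T(a),S(b)); print(k,p.round(4),round(e,4))
def atop(pts,z): return np.array([ (lambda cr: cr[0]+cr[1]*(z-cr[0][2])/cr[1][2])(T(p))[:2] for p in pts])
for n,pts,z in(('rim',[(213,43),(767,140),(744,303),(184,208)],.07),('stone',[(18,386),(259,372),(262,438),(22,453)],.028),('grip',[(583,124),(607,126),(588,249),(560,247)],.097)):
    q=atop(pts,z); print(n,q.mean(0).round(4),q.round(4).tolist(),[np.linalg.norm(q[i]-q[i-1]).round(4) for i in range(4)],cv2.minAreaRect(q.astype('f')))
    print(' ang',np.degrees(np.arctan2(*(q[0]+q[3]-q[1]-q[2])[::-1])),np.degrees(np.arctan2(*(q[0]+q[1]-q[2]-q[3])[::-1])))
```

```text
rimA [0.7151 0.1772 0.069 ] 0.0009
rimB [ 0.6481 -0.2293  0.0642] 0.0014
rimC [ 0.5296 -0.2082  0.0674] 0.0028
rimD [0.5945 0.198  0.0753] 0.0057
st1 [0.4649 0.3199 0.0262] 0.0003
st2 [0.4783 0.1424 0.0266] 0.0028
st3 [0.4284 0.1388 0.0276] 0.0002
st4 [0.4145 0.3123 0.0418] 0.003
g1 [ 0.6522 -0.0878  0.0993] 0.0005
g3 [ 0.5645 -0.0907  0.0942] 0.0034
rim [ 0.621  -0.0153] [[0.7152, 0.1775], [0.6476, -0.2273], [0.5281, -0.2081], [0.593, 0.1966]] [np.float64(0.1237), np.float64(0.4104), np.float64(0.121), np.float64(0.4098)] ((0.621642529964447, -0.015319570899009705), (0.41036221385002136, 0.12370079755783081), 80.8837890625)
 ang 80.6976285578294 -9.003563209789613
stone [0.4466 0.2289] [[0.465, 0.3197], [0.4771, 0.1417], [0.4284, 0.1388], [0.4158, 0.3154]] [np.float64(0.0494), np.float64(0.1785), np.float64(0.0487), np.float64(0.177)] ((0.44639360904693604, 0.22900980710983276), (0.04939224198460579, 0.17845650017261505), 3.88277530670166)
 ang 93.99105036232146 4.1846703351168175
grip [ 0.6076 -0.089 ] [[0.6524, -0.0883], [0.6512, -0.1054], [0.5627, -0.091], [0.5639, -0.0712]] [np.float64(0.0901), np.float64(0.0172), np.float64(0.0896), np.float64(0.0198)] ((0.6075498461723328, -0.08831017464399338), (0.019734447821974754, 0.09161844104528427), 80.7455825805664)
 ang 86.15702303597192 -10.09720270175843
```

servo_tool(steps=[{"dx": 0, "dy": 0, "dz": 0.3, "wx": 0, "wy": 0, "wz": 0}, {"dx": 0, "dy": 0.3, "dz": 0.6, "wx": 0, "wy": 0, "wz": 0}, {"dx": 0.2, "dy": 0.6, "dz": 0.8, "wx": 0, "wy": 0, "wz": 0}, {"dx": 0.4, "dy": 0.9, "dz": 0.8, "wx": 0, "wy": 0, "wz": 0}, {"dx": 0.6, "dy": 1.0, "dz": 0.8, "wx": 0, "wy": 0, "wz": 0}], jaw=1)

```text
time_s: 0.52
eef_pos: [0.2151, -0.4517, 0.2751]
eef_rot: [0.001, 0.991, 0.135, 0.0]
wrist_force: [0.8, -0.2, -0.5]
opening: 0.998
grasp_force: 0.0
```

Run:
```python
from h import *
a=snap('top','top1')['frame'];b=snap('side','side1')['frame']
im=np.hstack([cv2.resize(a,(400,300)),cv2.resize(b,(400,300))]); cv2.imwrite('pics/both1.png',im[:,:,::-1])
```

```text
(no output)
```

View pics/both1.png

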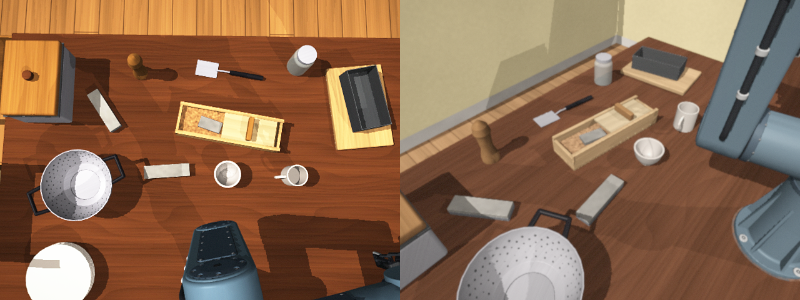

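No third block shows in the area the arm has uncovered, so the target is the stone at (267,273) in the full top view, world (0.447, 0.229), top face measured at 27 mm. The chest yaw is -9.2° and the cover is about 25 mm open. Next I'll go to the grip.

servo_tool(steps=[{"dx": 0.2, "dy": 0.2, "dz": 0, "wx": 0, "wy": 0, "wz": -0.0275}, {"dx": 0.4, "dy": 0.4, "dz": 0, "wx": 0, "wy": 0, "wz": -0.055}, {"dx": 0.6, "dy": 0.6, "dz": 0, "wx": 0, "wy": 0, "wz": -0.0825}, {"dx": 0.8, "dy": 0.8, "dz": 0, "wx": 0, "wy": 0, "wz": -0.11}, {"dx": 1, "dy": 1, "dz": 0, "wx": 0, "wy": 0, "wz": -0.1375}], jaw=1)

```text
time_s: 1.03
eef_pos: [0.3146, -0.3533, 0.273]
eef_rot: [-0.0, 0.997, -0.083, -0.0]
wrist_force: [0.7, 0.1, 0.0]
opening: 1.003
grasp_force: 0.0
```

servo_tool(steps=[{"dx": 0.2, "dy": 0.2, "dz": 0, "wx": 0, "wy": 0, "wz": 0}, {"dx": 0.4, "dy": 0.4, "dz": 0, "wx": 0, "wy": 0, "wz": 0}, {"dx": 0.6, "dy": 0.6, "dz": 0, "wx": 0, "wy": 0, "wz": 0}, {"dx": 0.8, "dy": 0.8, "dz": 0, "wx": 0, "wy": 0, "wz": 0}, {"dx": 1, "dy": 1, "dz": 0, "wx": 0, "wy": 0, "wz": 0}])

```text
time_s: 1.45
eef_pos: [0.4149, -0.2534, 0.273]
eef_rot: [-0.0, 0.997, -0.08, -0.0]
wrist_force: [0.0, 0.3, -0.1]
opening: 1.003
grasp_force: 0.0
```

servo_tool(steps=[{"dx": 0.2, "dy": 0.2, "dz": 0, "wx": 0, "wy": 0, "wz": 0}, {"dx": 0.4, "dy": 0.4, "dz": 0, "wx": 0, "wy": 0, "wz": 0}, {"dx": 0.6, "dy": 0.6, "dz": 0, "wx": 0, "wy": 0, "wz": 0}, {"dx": 0.8, "dy": 0.8, "dz": 0, "wx": 0, "wy": 0, "wz": 0}, {"dx": 1, "dy": 1, "dz": 0, "wx": 0, "wy": 0, "wz": 0}])

```text
time_s: 1.87
eef_pos: [0.5151, -0.1534, 0.2728]
eef_rot: [-0.0, 0.997, -0.08, -0.0]
wrist_force: [-0.2, -0.3, 0.7]
opening: 1.001
grasp_force: 0.0
```

servo_tool(steps=[{"dx": 0.2, "dy": 0.12, "dz": -0.1, "wx": 0, "wy": 0, "wz": 0}, {"dx": 0.4, "dy": 0.24, "dz": -0.25, "wx": 0, "wy": 0, "wz": 0}, {"dx": 0.6, "dy": 0.4, "dz": -0.45, "wx": 0, "wy": 0, "wz": 0}, {"dx": 0.8, "dy": 0.55, "dz": -0.65, "wx": 0, "wy": 0, "wz": 0}, {"dx": 0.92, "dy": 0.63, "dz": -0.85, "wx": 0, "wy": 0, "wz": 0}])

```text
time_s: 2.28
eef_pos: [0.6078, -0.0899, 0.1867]
eef_rot: [-0.0, 0.997, -0.08, -0.0]
wrist_force: [0.4, 0.4, 0.6]
opening: 1.003
grasp_force: 0.0
```

Run:
```python
from h import *
print(ctrl.get_obs())
snap('top','top2')
```

```text
{'time_s': 2.2833, 'q': array([-3.40026007e-01,  2.73012090e-01,  1.50996595e+00,  3.19589620e-04,
        1.35905270e+00,  1.38997680e+00]), 'dq': array([ 0.21292167,  0.46658819, -0.06865256, -0.01612161, -0.38158409,
        0.20869158]), 'joint_efforts': array([ -0.13830417, -51.28611088, -35.01668215,   0.10436695,
         0.51278226,  -0.07884705]), 'eef_pos': array([ 0.60775636, -0.08993128,  0.18673773]), 'eef_rot': array([-2.07353348e-04,  9.96830625e-01, -7.95527024e-02, -1.71436619e-04]), 'wrist_force': array([0.3834146 , 0.39119651, 0.60982321]), 'torque': array([0.00261856, 0.0245139 , 0.03316956]), 'grasp_force': 0.0, 'opening': 1.0034502872110562}
```

View pics/top2.png

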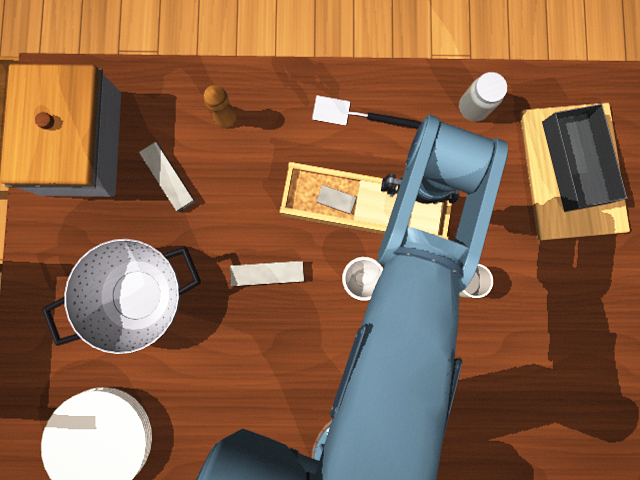

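The region right of the arm is clear. The stones are at (267,273) and (166,178), so the target is confirmed. I'll lower onto the bar and grip it.

servo_tool(steps=[{"dx": 0, "dy": 0.01, "dz": -0.25, "wx": 0, "wy": 0, "wz": 0}, {"dx": 0, "dy": 0.01, "dz": -0.5, "wx": 0, "wy": 0, "wz": 0}, {"dx": 0, "dy": 0.01, "dz": -0.75, "wx": 0, "wy": 0, "wz": 0}, {"dx": 0, "dy": 0.01, "dz": -0.9, "wx": 0, "wy": 0, "wz": 0}, {"dx": 0, "dy": 0.01, "dz": -1, "wx": 0, "wy": 0, "wz": 0}])

```text
time_s: 2.75
eef_pos: [0.6045, -0.0903, 0.0856]
eef_rot: [-0.0, 0.997, -0.08, -0.002]
wrist_force: [-0.4, -0.0, -0.1]
opening: 0.997
grasp_force: 0.0
```

servo_tool(steps=[{"dx": 0, "dy": 0, "dz": -0.05, "wx": 0, "wy": 0, "wz": 0}, {"dx": 0, "dy": 0, "dz": -0.1, "wx": 0, "wy": 0, "wz": 0}, {"dx": 0, "dy": 0, "dz": -0.1, "wx": 0, "wy": 0, "wz": 0}, {"dx": 0, "dy": 0, "dz": -0.1, "wx": 0, "wy": 0, "wz": 0}, {"dx": 0, "dy": 0, "dz": -0.1, "wx": 0, "wy": 0, "wz": 0}])

```text
time_s: 3.17
eef_pos: [0.6072, -0.0903, 0.0797]
eef_rot: [0.0, 0.997, -0.08, 0.001]
wrist_force: [-0.1, -0.2, -0.2]
opening: 1.001
grasp_force: 0.0
```

servo_tool(steps=[{"dx": 0, "dy": 0, "dz": 0, "wx": 0, "wy": 0, "wz": 0}, {"dx": 0, "dy": 0, "dz": 0, "wx": 0, "wy": 0, "wz": 0}, {"dx": 0, "dy": 0, "dz": 0, "wx": 0, "wy": 0, "wz": 0}, {"dx": 0, "dy": 0, "dz": 0, "wx": 0, "wy": 0, "wz": 0}, {"dx": 0, "dy": 0, "dz": 0, "wx": 0, "wy": 0, "wz": 0}], jaw=0)

```text
time_s: 3.58
eef_pos: [0.6064, -0.0899, 0.0787]
eef_rot: [0.0, 0.997, -0.08, 0.0]
wrist_force: [0.3, 0.9, 0.4]
opening: 0.301
grasp_force: 0.0
```

servo_tool(steps=[{"dx": 0, "dy": 0, "dz": 0, "wx": 0, "wy": 0, "wz": 0}, {"dx": 0, "dy": 0, "dz": 0, "wx": 0, "wy": 0, "wz": 0}, {"dx": 0, "dy": 0, "dz": 0, "wx": 0, "wy": 0, "wz": 0}, {"dx": 0, "dy": 0, "dz": 0, "wx": 0, "wy": 0, "wz": 0}, {"dx": 0, "dy": 0, "dz": 0, "wx": 0, "wy": 0, "wz": 0}], jaw=0)

```text
time_s: 4.0
eef_pos: [0.6064, -0.0899, 0.0785]
eef_rot: [0.0, 0.997, -0.08, -0.0]
wrist_force: [-0.6, 0.7, -0.2]
opening: 0.001
grasp_force: 0.0
```

Run:
```python
from h import *
a=snap('side','side3')['frame'];b=snap('top','top3')['frame']
A=cv2.resize(a[140:290,230:430],(800,600),interpolation=2)
cv2.imwrite('pics/s3.png',A[:,:,::-1])
for p in ((.6064,-.0899,.0785),): print(proj(load('side3'),np.array(p)),proj(load('top3'),np.array(p)))
```

```text
(np.float64(358.8984298573186), np.float64(180.17131321907436)) (np.float64(399.41234949615637), np.float64(207.60539497839878))
```

View pics/s3.png

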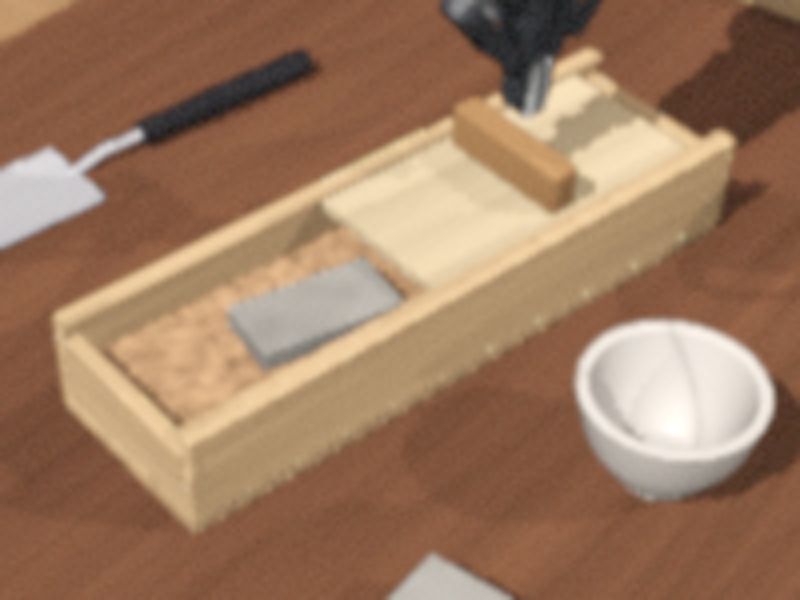

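Run:
```python
from h import *
s=load('side3');t=load('top3')
for z in(.068,.0785,.09,.1,.12): print(z,atz(s,362.5,168,z).round(4))
g=lambda u,v:(230+u/4,140+v/4)
for n,p in dict(rimA=(58,322),rimD=(188,440),rimC=(733,135),rimB=(598,52),gripFL=(456,105),gripFR=(555,182),gripBR=(577,172)).items(): print(n,atz(s,*g(*p),.097 if 'grip' in n else .07).round(4))
b=t['frame'];A=cv2.resize(b[130:280,290:490],(800,600),interpolation=2);cv2.imwrite('pics/t3.png',A[:,:,::-1])
```

```text
0.068 [ 0.6372 -0.1469  0.068 ]
0.0785 [ 0.6292 -0.1347  0.0785]
0.09 [ 0.6205 -0.1213  0.09  ]
0.1 [ 0.6129 -0.1096  0.1   ]
0.12 [ 0.5977 -0.0863  0.12  ]
rimA [0.7103 0.1805 0.07  ]
rimD [0.5966 0.1964 0.07  ]
rimC [ 0.529  -0.2096  0.07  ]
rimB [ 0.6422 -0.2268  0.07  ]
gripFL [ 0.6521 -0.0889  0.097 ]
gripFR [ 0.5644 -0.0689  0.097 ]
gripBR [ 0.5605 -0.0849  0.097 ]
```

View pics/t3.png

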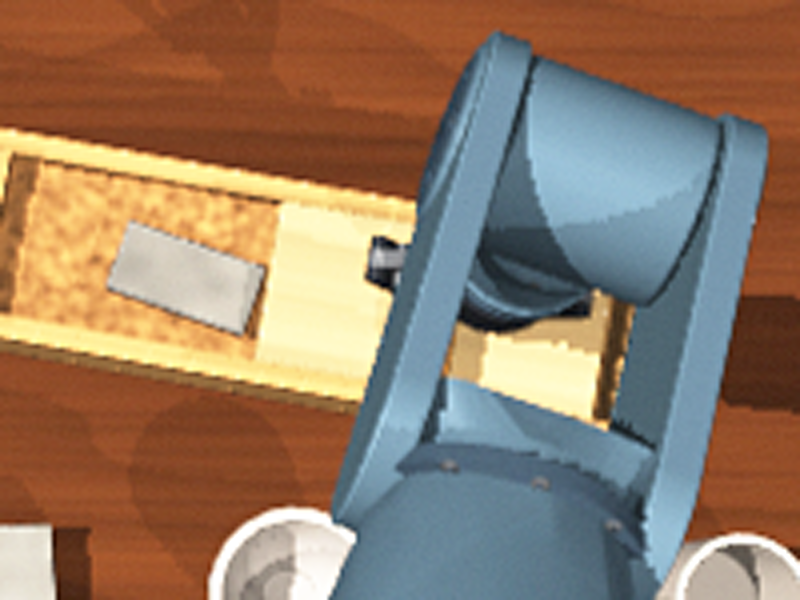

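The fingertips are at crop (530,112), full (362,168), which is 12 px above the projected TCP. Taken along the ray over the bar's own x, y, that puts the tips about 35–40 mm higher than reported, and it explains why the fingers closed above the bar. I'll test this gently: reopen, then lower in small steps while watching the force.

servo_tool(steps=[{"dx": 0, "dy": 0, "dz": 0, "wx": 0, "wy": 0, "wz": 0}, {"dx": 0, "dy": 0, "dz": 0, "wx": 0, "wy": 0, "wz": 0}, {"dx": 0, "dy": 0, "dz": 0, "wx": 0, "wy": 0, "wz": 0}, {"dx": 0, "dy": 0, "dz": 0, "wx": 0, "wy": 0, "wz": 0}, {"dx": 0, "dy": 0, "dz": 0, "wx": 0, "wy": 0, "wz": 0}], jaw=1)

```text
time_s: 4.52
eef_pos: [0.6064, -0.0899, 0.0785]
eef_rot: [-0.0, 0.997, -0.08, 0.0]
wrist_force: [0.2, -0.7, -0.1]
opening: 0.709
grasp_force: 0.0
```

servo_tool(steps=[{"dx": 0, "dy": 0, "dz": 0, "wx": 0, "wy": 0, "wz": 0}, {"dx": 0, "dy": 0, "dz": 0, "wx": 0, "wy": 0, "wz": 0}, {"dx": 0, "dy": 0, "dz": -0.05, "wx": 0, "wy": 0, "wz": 0}, {"dx": 0, "dy": 0, "dz": -0.1, "wx": 0, "wy": 0, "wz": 0}, {"dx": 0, "dy": 0, "dz": -0.1, "wx": 0, "wy": 0, "wz": 0}], jaw=1)

```text
time_s: 4.93
eef_pos: [0.6054, -0.0896, 0.0669]
eef_rot: [-0.0, 0.997, -0.08, -0.001]
wrist_force: [-0.5, 0.3, 0.3]
opening: 0.995
grasp_force: 0.0
```

Run:
```python
from h import *
d=snap('side','side4'); print(ctrl.get_obs()['eef_pos'],ctrl.get_obs()['wrist_force'],ctrl.get_obs()['opening'])
A=cv2.resize(d['frame'][90:240,280:480],(800,600),interpolation=2)
cv2.imwrite('pics/s4.png',A[:,:,::-1])
```

```text
[ 0.6055298  -0.08960751  0.06732063] [-0.10767204 -0.29878054  0.39840018] 0.9996579587861272
```

View pics/s4.png

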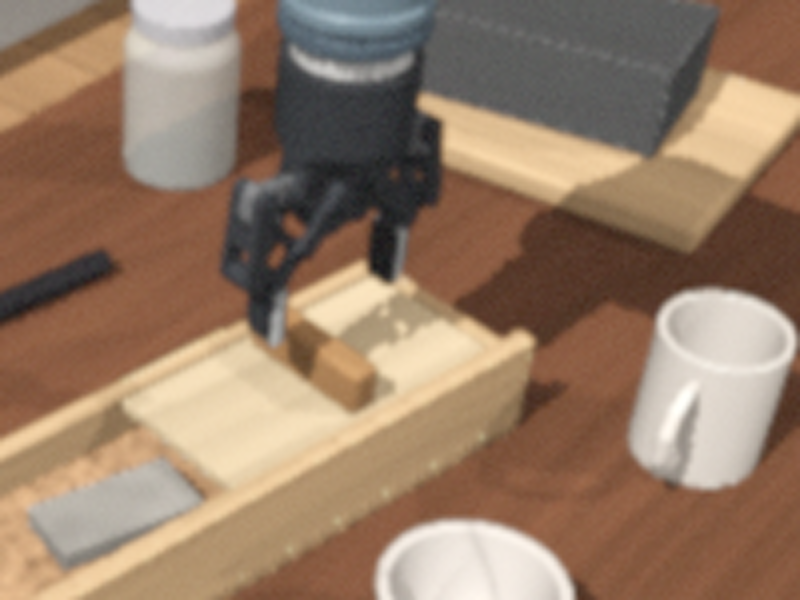

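Run:
```python
from h import *
s=load('side4')
for z in(.07,.08,.09,.1,.11,.12,.13):
    a=atz(s,348,175,z);b=atz(s,377.5,160,z);d=a-b
    print(z,a[:2].round(3),b[:2].round(3),((a+b)/2)[:2].round(3),np.linalg.norm(d).round(4),np.degrees(np.arctan2(d[1],d[0])).round(1))
```

```text
0.07 [ 0.645 -0.098] [ 0.628 -0.198] [ 0.636 -0.148] 0.1014 80.5
0.08 [ 0.637 -0.087] [ 0.62  -0.185] [ 0.629 -0.136] 0.0999 80.5
0.09 [ 0.629 -0.076] [ 0.613 -0.173] [ 0.621 -0.124] 0.0983 80.5
0.1 [ 0.621 -0.065] [ 0.605 -0.16 ] [ 0.613 -0.113] 0.0968 80.5
0.11 [ 0.614 -0.054] [ 0.598 -0.148] [ 0.606 -0.101] 0.0952 80.5
0.12 [ 0.606 -0.043] [ 0.59  -0.135] [ 0.598 -0.089] 0.0937 80.5
0.13 [ 0.598 -0.032] [ 0.583 -0.123] [ 0.591 -0.077] 0.0921 80.5
```

The finger pair at full (348,175) and (377.5,160) only agrees with the reported x, y and the finger spacing if the open tips are at z≈0.115, so reported z reads about 35 mm low. I'll lower further in small steps, watching the force.

servo_tool(steps=[{"dx": 0, "dy": 0, "dz": -0.04, "wx": 0, "wy": 0, "wz": 0}, {"dx": 0, "dy": 0, "dz": -0.08, "wx": 0, "wy": 0, "wz": 0}, {"dx": 0, "dy": 0, "dz": -0.12, "wx": 0, "wy": 0, "wz": 0}, {"dx": 0, "dy": 0, "dz": -0.12, "wx": 0, "wy": 0, "wz": 0}, {"dx": 0, "dy": 0, "dz": -0.12, "wx": 0, "wy": 0, "wz": 0}], jaw=1)

```text
time_s: 5.4
eef_pos: [0.606, -0.0898, 0.056]
eef_rot: [-0.0, 0.997, -0.08, -0.0]
wrist_force: [-0.4, -0.1, -0.4]
opening: 1.001
grasp_force: 0.0
```

servo_tool(steps=[{"dx": 0, "dy": 0, "dz": -0.03, "wx": 0, "wy": 0, "wz": 0}, {"dx": 0, "dy": 0, "dz": -0.05, "wx": 0, "wy": 0, "wz": 0}, {"dx": 0, "dy": 0, "dz": -0.05, "wx": 0, "wy": 0, "wz": 0}, {"dx": 0, "dy": 0, "dz": -0.05, "wx": 0, "wy": 0, "wz": 0}, {"dx": 0, "dy": 0, "dz": -0.05, "wx": 0, "wy": 0, "wz": 0}])

```text
time_s: 5.82
eef_pos: [0.6064, -0.0899, 0.0516]
eef_rot: [0.0, 0.997, -0.08, 0.0]
wrist_force: [-0.1, -0.8, -0.3]
opening: 1.0
grasp_force: 0.0
```

servo_tool(steps=[{"dx": 0, "dy": 0, "dz": -0.03, "wx": 0, "wy": 0, "wz": 0}, {"dx": 0, "dy": 0, "dz": -0.06, "wx": 0, "wy": 0, "wz": 0}, {"dx": 0, "dy": 0, "dz": -0.08, "wx": 0, "wy": 0, "wz": 0}, {"dx": 0, "dy": 0, "dz": -0.08, "wx": 0, "wy": 0, "wz": 0}, {"dx": 0, "dy": 0, "dz": -0.08, "wx": 0, "wy": 0, "wz": 0}])

```text
time_s: 6.23
eef_pos: [0.6062, -0.0898, 0.0432]
eef_rot: [-0.0, 0.997, -0.08, -0.0]
wrist_force: [1.0, -0.5, -0.3]
opening: 0.999
grasp_force: 0.0
```

servo_tool(steps=[{"dx": 0, "dy": 0, "dz": 0, "wx": 0, "wy": 0, "wz": 0}, {"dx": 0, "dy": 0, "dz": 0, "wx": 0, "wy": 0, "wz": 0}, {"dx": 0, "dy": 0, "dz": 0, "wx": 0, "wy": 0, "wz": 0}, {"dx": 0, "dy": 0, "dz": 0, "wx": 0, "wy": 0, "wz": 0}, {"dx": 0, "dy": 0, "dz": 0, "wx": 0, "wy": 0, "wz": 0}], jaw=0)

```text
time_s: 6.65
eef_pos: [0.6064, -0.0899, 0.0436]
eef_rot: [0.0, 0.997, -0.08, 0.0]
wrist_force: [-0.2, 0.1, -1.0]
opening: 0.3
grasp_force: 0.0
```

servo_tool(steps=[{"dx": 0, "dy": 0, "dz": 0, "wx": 0, "wy": 0, "wz": 0}, {"dx": 0, "dy": 0, "dz": 0, "wx": 0, "wy": 0, "wz": 0}, {"dx": 0, "dy": 0, "dz": 0, "wx": 0, "wy": 0, "wz": 0}, {"dx": 0, "dy": 0, "dz": 0, "wx": 0, "wy": 0, "wz": 0}, {"dx": 0, "dy": 0, "dz": 0, "wx": 0, "wy": 0, "wz": 0}], jaw=0)

```text
time_s: 7.07
eef_pos: [0.6064, -0.0898, 0.0438]
eef_rot: [-0.0, 0.997, -0.08, 0.0]
wrist_force: [-2.2, 1.0, 4.9]
opening: 0.219
grasp_force: 60.2
```

Gripped: opening 0.22 (about 19 mm) at 60 N. Sliding the cover open.

servo_tool(steps=[{"dx": 0.029, "dy": 0.178, "dz": 0, "wx": 0, "wy": 0, "wz": 0}, {"dx": 0.058, "dy": 0.355, "dz": 0, "wx": 0, "wy": 0, "wz": 0}, {"dx": 0.087, "dy": 0.533, "dz": 0, "wx": 0, "wy": 0, "wz": 0}, {"dx": 0.116, "dy": 0.71, "dz": 0, "wx": 0, "wy": 0, "wz": 0}, {"dx": 0.145, "dy": 0.888, "dz": 0, "wx": 0, "wy": 0, "wz": 0}])

```text
time_s: 7.48
eef_pos: [0.6215, -0.0014, 0.0439]
eef_rot: [0.001, 0.997, -0.08, 0.001]
wrist_force: [0.3, -3.0, 2.0]
opening: 0.215
grasp_force: 60.0
```

servo_tool(steps=[{"dx": 0.029, "dy": 0.178, "dz": 0, "wx": 0, "wy": 0, "wz": 0}, {"dx": 0.058, "dy": 0.355, "dz": 0, "wx": 0, "wy": 0, "wz": 0}, {"dx": 0.087, "dy": 0.533, "dz": 0, "wx": 0, "wy": 0, "wz": 0}, {"dx": 0.116, "dy": 0.71, "dz": 0, "wx": 0, "wy": 0, "wz": 0}, {"dx": 0.116, "dy": 0.71, "dz": 0, "wx": 0, "wy": 0, "wz": 0}])

```text
time_s: 7.9
eef_pos: [0.6341, 0.0725, 0.0439]
eef_rot: [-0.001, 0.997, -0.079, 0.002]
wrist_force: [3.5, 1.1, 1.1]
opening: 0.211
grasp_force: 60.5
```

servo_tool(steps=[{"dx": 0.004, "dy": 0.025, "dz": 0, "wx": 0, "wy": 0, "wz": 0}, {"dx": 0.008, "dy": 0.05, "dz": 0, "wx": 0, "wy": 0, "wz": 0}, {"dx": 0.01, "dy": 0.06, "dz": 0, "wx": 0, "wy": 0, "wz": 0}, {"dx": 0.012, "dy": 0.07, "dz": 0, "wx": 0, "wy": 0, "wz": 0}, {"dx": 0.012, "dy": 0.07, "dz": 0, "wx": 0, "wy": 0, "wz": 0}])

```text
time_s: 8.32
eef_pos: [0.6346, 0.0761, 0.0439]
eef_rot: [0.0, 0.997, -0.08, 0.001]
wrist_force: [5.1, -1.0, 0.7]
opening: 0.218
grasp_force: 60.4
```

servo_tool(steps=[{"dx": 0.004, "dy": 0.025, "dz": 0, "wx": 0, "wy": 0, "wz": 0}, {"dx": 0.007, "dy": 0.05, "dz": 0, "wx": 0, "wy": 0, "wz": 0}, {"dx": 0.007, "dy": 0.05, "dz": 0, "wx": 0, "wy": 0, "wz": 0}, {"dx": 0.007, "dy": 0.05, "dz": 0, "wx": 0, "wy": 0, "wz": 0}, {"dx": 0.007, "dy": 0.05, "dz": 0, "wx": 0, "wy": 0, "wz": 0}])

```text
time_s: 8.73
eef_pos: [0.6355, 0.0812, 0.0439]
eef_rot: [-0.0, 0.997, -0.08, 0.001]
wrist_force: [6.7, 0.0, 0.0]
opening: 0.213
grasp_force: 60.3
```

servo_tool(steps=[{"dx": 0.003, "dy": 0.02, "dz": 0, "wx": 0, "wy": 0, "wz": 0}, {"dx": 0.003, "dy": 0.02, "dz": 0, "wx": 0, "wy": 0, "wz": 0}, {"dx": 0.003, "dy": 0.02, "dz": 0, "wx": 0, "wy": 0, "wz": 0}, {"dx": 0.003, "dy": 0.02, "dz": 0, "wx": 0, "wy": 0, "wz": 0}, {"dx": 0.003, "dy": 0.02, "dz": 0, "wx": 0, "wy": 0, "wz": 0}])

```text
time_s: 9.15
eef_pos: [0.6358, 0.0831, 0.0439]
eef_rot: [-0.0, 0.997, -0.08, 0.001]
wrist_force: [6.1, -1.3, -0.9]
opening: 0.217
grasp_force: 60.3
```

servo_tool(steps=[{"dx": 0.003, "dy": 0.02, "dz": 0, "wx": 0, "wy": 0, "wz": 0}, {"dx": 0.003, "dy": 0.02, "dz": 0, "wx": 0, "wy": 0, "wz": 0}, {"dx": 0.003, "dy": 0.02, "dz": 0, "wx": 0, "wy": 0, "wz": 0}, {"dx": 0.003, "dy": 0.02, "dz": 0, "wx": 0, "wy": 0, "wz": 0}, {"dx": 0.003, "dy": 0.02, "dz": 0, "wx": 0, "wy": 0, "wz": 0}])

```text
time_s: 9.57
eef_pos: [0.6362, 0.085, 0.0439]
eef_rot: [0.0, 0.997, -0.081, 0.001]
wrist_force: [6.8, -1.9, 0.9]
opening: 0.216
grasp_force: 60.3
```

servo_tool(steps=[{"dx": 0.01, "dy": 0.02, "dz": 0, "wx": 0, "wy": 0, "wz": 0}, {"dx": 0.01, "dy": 0.02, "dz": 0, "wx": 0, "wy": 0, "wz": 0}, {"dx": 0.01, "dy": 0.02, "dz": 0, "wx": 0, "wy": 0, "wz": 0}, {"dx": 0.01, "dy": 0.02, "dz": 0, "wx": 0, "wy": 0, "wz": 0}, {"dx": 0.01, "dy": 0.02, "dz": 0, "wx": 0, "wy": 0, "wz": 0}])

```text
time_s: 9.98
eef_pos: [0.6362, 0.0858, 0.0438]
eef_rot: [0.001, 0.997, -0.08, 0.0]
wrist_force: [1.0, -7.1, 2.8]
opening: 0.216
grasp_force: 60.7
```

servo_tool(steps=[{"dx": 0.01, "dy": 0.02, "dz": 0, "wx": 0, "wy": 0, "wz": 0}, {"dx": 0.01, "dy": 0.02, "dz": 0, "wx": 0, "wy": 0, "wz": 0}, {"dx": 0.01, "dy": 0.02, "dz": 0, "wx": 0, "wy": 0, "wz": 0}, {"dx": 0.01, "dy": 0.02, "dz": 0, "wx": 0, "wy": 0, "wz": 0}, {"dx": 0.01, "dy": 0.02, "dz": 0, "wx": 0, "wy": 0, "wz": 0}])

```text
time_s: 10.4
eef_pos: [0.6361, 0.0857, 0.0438]
eef_rot: [0.003, 0.997, -0.081, -0.001]
wrist_force: [-3.3, -12.8, 6.4]
opening: 0.214
grasp_force: 61.1
```

The stop is reached: force along y is up to 13 N at TCP y=0.0857. Releasing, lifting, then turning and going over the stone.

servo_tool(steps=[{"dx": -0.005, "dy": -0.03, "dz": 0, "wx": 0, "wy": 0, "wz": 0}, {"dx": -0.005, "dy": -0.03, "dz": 0, "wx": 0, "wy": 0, "wz": 0}, {"dx": -0.005, "dy": -0.03, "dz": 0, "wx": 0, "wy": 0, "wz": 0}, {"dx": -0.005, "dy": -0.03, "dz": 0, "wx": 0, "wy": 0, "wz": 0}, {"dx": -0.005, "dy": -0.03, "dz": 0, "wx": 0, "wy": 0, "wz": 0}], jaw=1)

```text
time_s: 10.82
eef_pos: [0.636, 0.0874, 0.0431]
eef_rot: [-0.0, 0.997, -0.08, -0.0]
wrist_force: [0.1, 0.7, 0.3]
opening: 0.907
grasp_force: 0.0
```

servo_tool(steps=[{"dx": 0, "dy": 0, "dz": 0, "wx": 0, "wy": 0, "wz": 0}, {"dx": 0, "dy": 0, "dz": 0.2, "wx": 0, "wy": 0, "wz": 0}, {"dx": 0, "dy": 0, "dz": 0.5, "wx": 0, "wy": 0, "wz": 0}, {"dx": 0, "dy": 0, "dz": 0.8, "wx": 0, "wy": 0, "wz": 0}, {"dx": 0, "dy": 0, "dz": 1, "wx": 0, "wy": 0, "wz": 0}], jaw=1)

```text
time_s: 11.23
eef_pos: [0.6375, 0.0872, 0.1465]
eef_rot: [-0.0, 0.997, -0.08, 0.001]
wrist_force: [-0.3, 0.6, 1.0]
opening: 1.0
grasp_force: 0.0
```

servo_tool(steps=[{"dx": -0.13, "dy": 0.1, "dz": 0, "wx": 0, "wy": 0, "wz": 0.038}, {"dx": -0.26, "dy": 0.2, "dz": 0, "wx": 0, "wy": 0, "wz": 0.077}, {"dx": -0.39, "dy": 0.3, "dz": 0, "wx": 0, "wy": 0, "wz": 0.115}, {"dx": -0.52, "dy": 0.4, "dz": 0, "wx": 0, "wy": 0, "wz": 0.153}, {"dx": -0.65, "dy": 0.5, "dz": 0, "wx": 0, "wy": 0, "wz": 0.191}])

```text
time_s: 11.65
eef_pos: [0.5707, 0.1376, 0.1435]
eef_rot: [-0.0, 0.975, 0.221, -0.0]
wrist_force: [-0.1, 0.4, -0.5]
opening: 0.996
grasp_force: 0.0
```

servo_tool(steps=[{"dx": -0.13, "dy": 0.1, "dz": 0, "wx": 0, "wy": 0, "wz": 0.038}, {"dx": -0.26, "dy": 0.2, "dz": 0, "wx": 0, "wy": 0, "wz": 0.077}, {"dx": -0.39, "dy": 0.3, "dz": 0, "wx": 0, "wy": 0, "wz": 0.115}, {"dx": -0.52, "dy": 0.4, "dz": 0, "wx": 0, "wy": 0, "wz": 0.153}, {"dx": -0.65, "dy": 0.5, "dz": 0, "wx": 0, "wy": 0, "wz": 0.191}])

```text
time_s: 12.07
eef_pos: [0.5057, 0.1876, 0.1435]
eef_rot: [-0.0, 0.866, 0.5, 0.0]
wrist_force: [-0.4, -0.6, 1.1]
opening: 0.997
grasp_force: 0.0
```

servo_tool(steps=[{"dx": -0.13, "dy": 0.1, "dz": 0, "wx": 0, "wy": 0, "wz": 0.038}, {"dx": -0.26, "dy": 0.2, "dz": 0, "wx": 0, "wy": 0, "wz": 0.077}, {"dx": -0.39, "dy": 0.3, "dz": 0, "wx": 0, "wy": 0, "wz": 0.115}, {"dx": -0.52, "dy": 0.4, "dz": 0, "wx": 0, "wy": 0, "wz": 0.153}, {"dx": -0.6, "dy": 0.5, "dz": 0, "wx": 0, "wy": 0, "wz": 0.192}])

```text
time_s: 12.48
eef_pos: [0.445, 0.2376, 0.1435]
eef_rot: [-0.0, 0.679, 0.734, -0.0]
wrist_force: [0.2, 0.1, -0.3]
opening: 0.999
grasp_force: 0.0
```

Run:
```python
from h import *
d=snap('side','side5');snap('top','top5'); o=ctrl.get_obs(); print(o['eef_pos'],o['eef_rot'],np.degrees(2*np.arctan2(o['eef_rot'][2],o['eef_rot'][1])))
```

```text
[0.44518396 0.2381931  0.14353287] [-2.68095757e-04  6.79716816e-01  7.33474592e-01  1.15800568e-05] 94.35696008184541
```

Facing the stone. Descending, with a force watch near the bottom.

servo_tool(steps=[{"dx": 0, "dy": -0.07, "dz": -0.2, "wx": 0, "wy": 0, "wz": 0}, {"dx": 0, "dy": -0.07, "dz": -0.4, "wx": 0, "wy": 0, "wz": 0}, {"dx": 0, "dy": -0.07, "dz": -0.6, "wx": 0, "wy": 0, "wz": 0}, {"dx": 0, "dy": -0.07, "dz": -0.8, "wx": 0, "wy": 0, "wz": 0}, {"dx": 0, "dy": -0.07, "dz": -1, "wx": 0, "wy": 0, "wz": 0}], jaw=1)

```text
time_s: 13.0
eef_pos: [0.4473, 0.2294, 0.0428]
eef_rot: [0.0, 0.683, 0.731, 0.0]
wrist_force: [-0.8, -0.0, -0.8]
opening: 1.003
grasp_force: 0.0
```

servo_tool(steps=[{"dx": 0, "dy": 0, "dz": -0.1, "wx": 0, "wy": 0, "wz": 0}, {"dx": 0, "dy": 0, "dz": -0.2, "wx": 0, "wy": 0, "wz": 0}, {"dx": 0, "dy": 0, "dz": -0.3, "wx": 0, "wy": 0, "wz": 0}, {"dx": 0, "dy": 0, "dz": -0.4, "wx": 0, "wy": 0, "wz": 0}, {"dx": 0, "dy": 0, "dz": -0.4, "wx": 0, "wy": 0, "wz": 0}])

```text
time_s: 13.42
eef_pos: [0.4456, 0.2295, 0.002]
eef_rot: [-0.001, 0.681, 0.732, -0.001]
wrist_force: [-0.7, -0.5, 0.1]
opening: 1.004
grasp_force: 0.0
```

Run:
```python
from h import *
o=ctrl.get_obs(); print(o['eef_pos'],o['wrist_force'])
d=snap('side','side6')
A=cv2.resize(d['frame'][220:370,230:430],(800,600),interpolation=2)
cv2.imwrite('pics/s6.png',A[:,:,::-1])
```

```text
[0.4455774  0.22953698 0.00195699] [-0.74455687 -0.51020644  0.08860097]
```

View pics/s6.png

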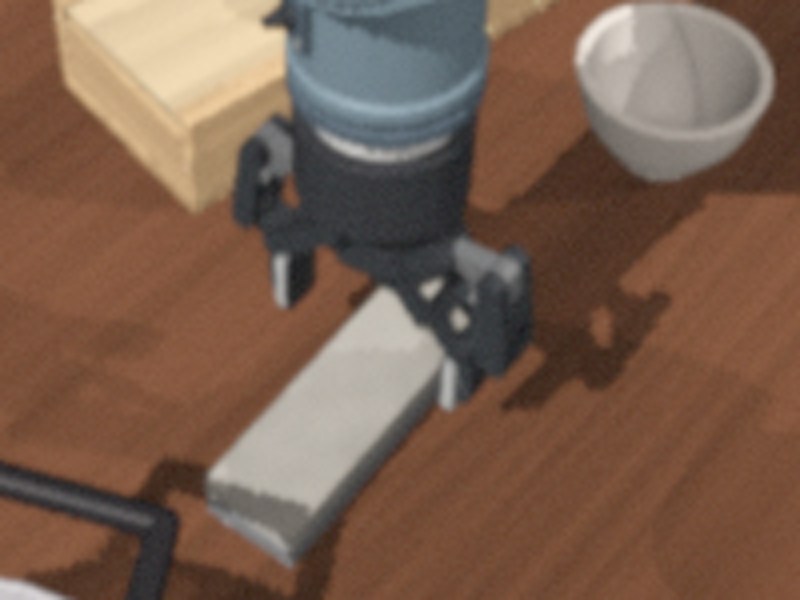

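This shows the open fingers straddling the stone. The tips are at crop (285,303) and (447,407), full (301.3,295.8) and (341.8,321.8), still above the table with no contact.

Run:
```python
from h import *
s=load('side6')
for z in(.01,.02,.03,.04,.05,.06,.07):
    a=atz(s,301.3,295.8,z);b=atz(s,341.8,321.8,z);d=a-b
    print(z,a[:2].round(3),b[:2].round(3),((a+b)/2)[:2].round(3),np.linalg.norm(d).round(4),np.degrees(np.arctan2(d[1],d[0])).round(1))
```

```text
0.01 [0.513 0.216] [0.414 0.21 ] [0.463 0.213] 0.0999 3.1
0.02 [0.508 0.221] [0.41  0.216] [0.459 0.218] 0.0985 3.1
0.03 [0.503 0.227] [0.406 0.221] [0.454 0.224] 0.0971 3.1
0.04 [0.498 0.232] [0.402 0.227] [0.45 0.23] 0.0957 3.1
0.05 [0.492 0.238] [0.398 0.233] [0.445 0.235] 0.0943 3.1
0.06 [0.487 0.244] [0.394 0.239] [0.441 0.241] 0.0929 3.1
0.07 [0.482 0.249] [0.39  0.244] [0.436 0.247] 0.0915 3.1
```

servo_tool(steps=[{"dx": 0, "dy": 0, "dz": -0.06, "wx": 0, "wy": 0, "wz": 0}, {"dx": 0, "dy": 0, "dz": -0.12, "wx": 0, "wy": 0, "wz": 0}, {"dx": 0, "dy": 0, "dz": -0.18, "wx": 0, "wy": 0, "wz": 0}, {"dx": 0, "dy": 0, "dz": -0.22, "wx": 0, "wy": 0, "wz": 0}, {"dx": 0, "dy": 0, "dz": -0.22, "wx": 0, "wy": 0, "wz": 0}])

```text
time_s: 13.88
eef_pos: [0.4457, 0.2297, -0.0195]
eef_rot: [-0.0, 0.681, 0.732, -0.001]
wrist_force: [0.0, 0.4, -0.3]
opening: 1.001
grasp_force: 0.0
```

servo_tool(steps=[{"dx": 0, "dy": 0, "dz": -0.02, "wx": 0, "wy": 0, "wz": 0}, {"dx": 0, "dy": 0, "dz": -0.04, "wx": 0, "wy": 0, "wz": 0}, {"dx": 0, "dy": 0, "dz": -0.06, "wx": 0, "wy": 0, "wz": 0}, {"dx": 0, "dy": 0, "dz": -0.06, "wx": 0, "wy": 0, "wz": 0}, {"dx": 0, "dy": 0, "dz": -0.06, "wx": 0, "wy": 0, "wz": 0}])

```text
time_s: 14.3
eef_pos: [0.4465, 0.2299, -0.0245]
eef_rot: [-0.0, 0.681, 0.732, -0.0]
wrist_force: [-1.1, -1.1, -0.7]
opening: 1.002
grasp_force: 0.0
```

servo_tool(steps=[{"dx": 0, "dy": 0, "dz": 0, "wx": 0, "wy": 0, "wz": 0}, {"dx": 0, "dy": 0, "dz": 0, "wx": 0, "wy": 0, "wz": 0}, {"dx": 0, "dy": 0, "dz": 0, "wx": 0, "wy": 0, "wz": 0}, {"dx": 0, "dy": 0, "dz": 0, "wx": 0, "wy": 0, "wz": 0}, {"dx": 0, "dy": 0, "dz": 0, "wx": 0, "wy": 0, "wz": 0}], jaw=0)

```text
time_s: 14.72
eef_pos: [0.4479, 0.2301, -0.0235]
eef_rot: [0.001, 0.681, 0.732, 0.001]
wrist_force: [0.3, -0.5, 5.1]
opening: 0.566
grasp_force: 63.4
```

servo_tool(steps=[{"dx": 0, "dy": 0, "dz": 0, "wx": 0, "wy": 0, "wz": 0}, {"dx": 0, "dy": 0, "dz": 0, "wx": 0, "wy": 0, "wz": 0}, {"dx": 0, "dy": 0, "dz": 0, "wx": 0, "wy": 0, "wz": 0}, {"dx": 0, "dy": 0, "dz": 0, "wx": 0, "wy": 0, "wz": 0}, {"dx": 0, "dy": 0, "dz": 0, "wx": 0, "wy": 0, "wz": 0}], jaw=0)

```text
time_s: 15.13
eef_pos: [0.4479, 0.2301, -0.0235]
eef_rot: [0.001, 0.681, 0.732, 0.001]
wrist_force: [1.5, -0.7, 5.3]
opening: 0.563
grasp_force: 63.4
```

Run:
```python
from h import *
o=ctrl.get_obs(); print(o['eef_pos'],o['wrist_force'],o['opening'],o['grasp_force'],np.degrees(2*np.arctan2(o['eef_rot'][2],o['eef_rot'][1])))
```

```text
[ 0.44789466  0.23014377 -0.02350327] [ 1.46095427 -0.71712011  5.27652253] 0.5626507983268735 63.4115731716156 94.1439574801941
```

The stone is gripped: opening 0.563 (about 48 mm) at 63 N. Lifting a little first to check.

servo_tool(steps=[{"dx": 0, "dy": 0, "dz": 0.05, "wx": 0, "wy": 0, "wz": 0}, {"dx": 0, "dy": 0, "dz": 0.12, "wx": 0, "wy": 0, "wz": 0}, {"dx": 0, "dy": 0, "dz": 0.2, "wx": 0, "wy": 0, "wz": 0}, {"dx": 0, "dy": 0, "dz": 0.2, "wx": 0, "wy": 0, "wz": 0}, {"dx": 0, "dy": 0, "dz": 0.2, "wx": 0, "wy": 0, "wz": 0}])

```text
time_s: 15.55
eef_pos: [0.4468, 0.23, -0.004]
eef_rot: [0.0, 0.681, 0.732, 0.0]
wrist_force: [-0.5, -0.3, -6.0]
opening: 0.565
grasp_force: 63.5
```

servo_tool(steps=[{"dx": 0, "dy": 0, "dz": 0.15, "wx": 0, "wy": 0, "wz": 0}, {"dx": 0, "dy": 0, "dz": 0.4, "wx": 0, "wy": 0, "wz": 0}, {"dx": 0, "dy": 0, "dz": 0.65, "wx": 0, "wy": 0, "wz": 0}, {"dx": 0, "dy": 0, "dz": 0.9, "wx": 0, "wy": 0, "wz": 0}, {"dx": 0, "dy": 0, "dz": 1, "wx": 0, "wy": 0, "wz": 0}])

```text
time_s: 15.97
eef_pos: [0.4482, 0.2304, 0.0985]
eef_rot: [0.001, 0.681, 0.732, 0.002]
wrist_force: [0.9, 0.2, -4.5]
opening: 0.567
grasp_force: 64.5
```

servo_tool(steps=[{"dx": 0, "dy": 0, "dz": 0.1, "wx": 0, "wy": 0, "wz": 0}, {"dx": 0, "dy": 0, "dz": 0.2, "wx": 0, "wy": 0, "wz": 0}, {"dx": 0, "dy": 0, "dz": 0.3, "wx": 0, "wy": 0, "wz": 0}, {"dx": 0, "dy": 0, "dz": 0.3, "wx": 0, "wy": 0, "wz": 0}, {"dx": 0, "dy": 0, "dz": 0.3, "wx": 0, "wy": 0, "wz": 0}])

```text
time_s: 16.38
eef_pos: [0.4465, 0.2299, 0.1253]
eef_rot: [0.0, 0.681, 0.732, 0.0]
wrist_force: [-0.3, -0.4, -6.4]
opening: 0.566
grasp_force: 64.5
```

Run:
```python
from h import *
d=snap('side','side7'); t=snap('top','top7'); o=ctrl.get_obs(); p=o['eef_pos']; print(p,o['wrist_force'],o['torque'],o['opening'])
# numeric check: stone mask (grey, low saturation) vs projected stone model outline
h=cv2.cvtColor(t['frame'],cv2.COLOR_RGB2HSV); m=((h[...,1]<45)&(h[...,2]>90)).astype('u1')
m[:, :222]=0;m[:,345:]=0;m[:200]=0;m[320:]=0
n,l,st,ce=cv2.connectedComponentsWithStats(m)
for i in range(1,n):
    if st[i,4]>30: print(st[i],ce[i].round(1))
a=np.radians(94.14);L=np.array([np.cos(a),np.sin(a),0]);W=np.array([L[1],-L[0],0])
for off in(-.003,0,.003):
  for z in (.148,.16): 
    c=np.array([p[0]+.002,p[1]-.0025,0])
    print(off,z,[np.round(proj(t,c+L*(off+s*.09)+W*w*.025+[0,0,z])).tolist() for s in(1,-1) for w in(1,-1)])
```

```text
[0.44575428 0.22968107 0.12444936] [-0.14547673 -0.3568571  -4.81105907] [-0.03521926  0.02425922  0.00738822] 0.5690909048855325
[283 260  20  23 394] [293.  270.8]
[253 291   8  15  74] [256.9 298.2]
-0.003 0.148 [[223.0, 263.0], [224.0, 285.0], [304.0, 258.0], [305.0, 280.0]]
-0.003 0.16 [[222.0, 263.0], [223.0, 285.0], [304.0, 258.0], [305.0, 280.0]]
0 0.148 [[222.0, 263.0], [223.0, 286.0], [303.0, 258.0], [304.0, 280.0]]
0 0.16 [[221.0, 263.0], [222.0, 286.0], [303.0, 258.0], [304.0, 280.0]]
0.003 0.148 [[221.0, 263.0], [222.0, 286.0], [301.0, 258.0], [303.0, 281.0]]
0.003 0.16 [[220.0, 263.0], [221.0, 286.0], [301.0, 258.0], [303.0, 280.0]]
```

The lift is good: about 5 N of weight, level, and the end-edge pixel (~302.5) agrees with a +1 to 2 mm length offset. Carrying it over the deep bay.

servo_tool(steps=[{"dx": 0.07, "dy": -0.15, "dz": 0, "wx": 0, "wy": 0, "wz": -0.007}, {"dx": 0.15, "dy": -0.33, "dz": 0, "wx": 0, "wy": 0, "wz": -0.015}, {"dx": 0.23, "dy": -0.51, "dz": 0, "wx": 0, "wy": 0, "wz": -0.023}, {"dx": 0.31, "dy": -0.68, "dz": 0, "wx": 0, "wy": 0, "wz": -0.03}, {"dx": 0.39, "dy": -0.855, "dz": 0, "wx": 0, "wy": 0, "wz": -0.038}])

```text
time_s: 16.9
eef_pos: [0.485, 0.1436, 0.1244]
eef_rot: [-0.001, 0.724, 0.69, -0.001]
wrist_force: [1.0, 1.2, -5.1]
opening: 0.564
grasp_force: 64.5
```

servo_tool(steps=[{"dx": 0.08, "dy": -0.17, "dz": 0, "wx": 0, "wy": 0, "wz": -0.007}, {"dx": 0.16, "dy": -0.34, "dz": 0, "wx": 0, "wy": 0, "wz": -0.015}, {"dx": 0.23, "dy": -0.51, "dz": 0, "wx": 0, "wy": 0, "wz": -0.023}, {"dx": 0.31, "dy": -0.68, "dz": 0, "wx": 0, "wy": 0, "wz": -0.03}, {"dx": 0.39, "dy": -0.855, "dz": 0, "wx": 0, "wy": 0, "wz": -0.038}])

```text
time_s: 17.32
eef_pos: [0.5239, 0.0581, 0.1242]
eef_rot: [-0.001, 0.764, 0.645, -0.001]
wrist_force: [-0.1, -0.6, -5.6]
opening: 0.565
grasp_force: 64.5
```

servo_tool(steps=[{"dx": 0.08, "dy": -0.17, "dz": 0, "wx": 0, "wy": 0, "wz": 0}, {"dx": 0.16, "dy": -0.34, "dz": 0, "wx": 0, "wy": 0, "wz": 0}, {"dx": 0.23, "dy": -0.51, "dz": 0, "wx": 0, "wy": 0, "wz": 0}, {"dx": 0.31, "dy": -0.68, "dz": 0, "wx": 0, "wy": 0, "wz": 0}, {"dx": 0.39, "dy": -0.855, "dz": 0, "wx": 0, "wy": 0, "wz": 0}])

```text
time_s: 17.73
eef_pos: [0.563, -0.0273, 0.1241]
eef_rot: [-0.001, 0.763, 0.646, -0.001]
wrist_force: [-0.0, -0.4, -5.2]
opening: 0.563
grasp_force: 64.5
```

servo_tool(steps=[{"dx": 0.08, "dy": -0.17, "dz": 0, "wx": 0, "wy": 0, "wz": 0}, {"dx": 0.16, "dy": -0.34, "dz": 0, "wx": 0, "wy": 0, "wz": 0}, {"dx": 0.25, "dy": -0.55, "dz": 0, "wx": 0, "wy": 0, "wz": 0}, {"dx": 0.35, "dy": -0.75, "dz": 0, "wx": 0, "wy": 0, "wz": 0}, {"dx": 0.4, "dy": -0.86, "dz": 0, "wx": 0, "wy": 0, "wz": 0}])

```text
time_s: 18.15
eef_pos: [0.6041, -0.1151, 0.1246]
eef_rot: [0.0, 0.764, 0.645, -0.0]
wrist_force: [-0.6, 0.3, -4.5]
opening: 0.564
grasp_force: 64.5
```

servo_tool(steps=[{"dx": 0, "dy": 0, "dz": 0, "wx": 0, "wy": 0, "wz": 0}, {"dx": 0, "dy": 0, "dz": 0, "wx": 0, "wy": 0, "wz": 0}, {"dx": 0, "dy": 0, "dz": 0, "wx": 0, "wy": 0, "wz": 0}, {"dx": 0, "dy": 0, "dz": 0, "wx": 0, "wy": 0, "wz": 0}, {"dx": 0, "dy": 0, "dz": 0, "wx": 0, "wy": 0, "wz": 0}])

```text
time_s: 18.57
eef_pos: [0.6031, -0.1115, 0.1254]
eef_rot: [-0.0, 0.763, 0.646, -0.0]
wrist_force: [0.1, -0.5, -4.7]
opening: 0.566
grasp_force: 64.5
```

Run:
```python
from h import *
o=ctrl.get_obs(); print(o['eef_pos'],o['wrist_force'],o['torque'],o['opening'],np.degrees(2*np.arctan2(o['eef_rot'][2],o['eef_rot'][1])),o['q'])
snap('side','side8');snap('top','top8')
```

```text
[ 0.60314681 -0.11151162  0.12540787] [ 0.12232238 -0.53612935 -4.7105561 ] [-0.01551999 -0.04859419 -0.02506102] 0.5662390601890016 80.53078818599279 [-3.76178438e-01  3.30289391e-01  1.56658991e+00  1.86769255e-04
  1.24521015e+00 -2.10969299e-01]
```

servo_tool(steps=[{"dx": 0, "dy": -0.013, "dz": -0.15, "wx": 0, "wy": 0, "wz": 0}, {"dx": 0, "dy": -0.013, "dz": -0.35, "wx": 0, "wy": 0, "wz": 0}, {"dx": 0, "dy": -0.013, "dz": -0.55, "wx": 0, "wy": 0, "wz": 0}, {"dx": 0, "dy": -0.013, "dz": -0.7, "wx": 0, "wy": 0, "wz": 0}, {"dx": 0, "dy": -0.013, "dz": -0.8, "wx": 0, "wy": 0, "wz": 0}])

```text
time_s: 19.08
eef_pos: [0.6023, -0.1131, 0.0436]
eef_rot: [-0.001, 0.763, 0.646, -0.001]
wrist_force: [-0.3, 0.5, -5.2]
opening: 0.564
grasp_force: 64.4
```

servo_tool(steps=[{"dx": 0, "dy": 0, "dz": -0.03, "wx": 0, "wy": 0, "wz": 0}, {"dx": 0, "dy": 0, "dz": -0.06, "wx": 0, "wy": 0, "wz": 0}, {"dx": 0, "dy": 0, "dz": -0.1, "wx": 0, "wy": 0, "wz": 0}, {"dx": 0, "dy": 0, "dz": -0.15, "wx": 0, "wy": 0, "wz": 0}, {"dx": 0, "dy": 0, "dz": -0.15, "wx": 0, "wy": 0, "wz": 0}])

```text
time_s: 19.5
eef_pos: [0.6034, -0.1139, 0.0303]
eef_rot: [-0.0, 0.763, 0.646, -0.0]
wrist_force: [-0.4, -0.0, -4.9]
opening: 0.567
grasp_force: 64.4
```

servo_tool(steps=[{"dx": 0, "dy": 0, "dz": -0.03, "wx": 0, "wy": 0, "wz": 0}, {"dx": 0, "dy": 0, "dz": -0.06, "wx": 0, "wy": 0, "wz": 0}, {"dx": 0, "dy": 0, "dz": -0.09, "wx": 0, "wy": 0, "wz": 0}, {"dx": 0, "dy": 0, "dz": -0.12, "wx": 0, "wy": 0, "wz": 0}, {"dx": 0, "dy": 0, "dz": -0.12, "wx": 0, "wy": 0, "wz": 0}])

```text
time_s: 19.92
eef_pos: [0.6029, -0.1137, 0.0176]
eef_rot: [-0.001, 0.763, 0.646, -0.0]
wrist_force: [0.1, 0.3, -5.6]
opening: 0.566
grasp_force: 64.4
```

servo_tool(steps=[{"dx": 0, "dy": 0, "dz": -0.03, "wx": 0, "wy": 0, "wz": 0}, {"dx": 0, "dy": 0, "dz": -0.06, "wx": 0, "wy": 0, "wz": 0}, {"dx": 0, "dy": 0, "dz": -0.09, "wx": 0, "wy": 0, "wz": 0}, {"dx": 0, "dy": 0, "dz": -0.12, "wx": 0, "wy": 0, "wz": 0}, {"dx": 0, "dy": 0, "dz": -0.12, "wx": 0, "wy": 0, "wz": 0}])

```text
time_s: 20.33
eef_pos: [0.6029, -0.1137, 0.0056]
eef_rot: [-0.001, 0.763, 0.646, -0.0]
wrist_force: [-0.9, -0.1, -6.2]
opening: 0.568
grasp_force: 64.4
```

servo_tool(steps=[{"dx": 0, "dy": 0, "dz": -0.03, "wx": 0, "wy": 0, "wz": 0}, {"dx": 0, "dy": 0, "dz": -0.06, "wx": 0, "wy": 0, "wz": 0}, {"dx": 0, "dy": 0, "dz": -0.09, "wx": 0, "wy": 0, "wz": 0}, {"dx": 0, "dy": 0, "dz": -0.11, "wx": 0, "wy": 0, "wz": 0}, {"dx": 0, "dy": 0, "dz": -0.11, "wx": 0, "wy": 0, "wz": 0}])

```text
time_s: 20.75
eef_pos: [0.603, -0.1137, -0.0052]
eef_rot: [-0.001, 0.763, 0.646, -0.0]
wrist_force: [-0.8, 0.9, -5.0]
opening: 0.563
grasp_force: 64.5
```

servo_tool(steps=[{"dx": 0, "dy": 0, "dz": -0.01, "wx": 0, "wy": 0, "wz": 0}, {"dx": 0, "dy": 0, "dz": -0.02, "wx": 0, "wy": 0, "wz": 0}, {"dx": 0, "dy": 0, "dz": -0.03, "wx": 0, "wy": 0, "wz": 0}, {"dx": 0, "dy": 0, "dz": -0.03, "wx": 0, "wy": 0, "wz": 0}, {"dx": 0, "dy": 0, "dz": -0.03, "wx": 0, "wy": 0, "wz": 0}])

```text
time_s: 21.17
eef_pos: [0.6035, -0.1139, -0.0075]
eef_rot: [-0.0, 0.763, 0.646, 0.0]
wrist_force: [-0.0, -0.8, -5.1]
opening: 0.568
grasp_force: 64.5
```

servo_tool(steps=[{"dx": 0, "dy": 0, "dz": -0.01, "wx": 0, "wy": 0, "wz": 0}, {"dx": 0, "dy": 0, "dz": -0.02, "wx": 0, "wy": 0, "wz": 0}, {"dx": 0, "dy": 0, "dz": -0.03, "wx": 0, "wy": 0, "wz": 0}, {"dx": 0, "dy": 0, "dz": -0.03, "wx": 0, "wy": 0, "wz": 0}, {"dx": 0, "dy": 0, "dz": -0.03, "wx": 0, "wy": 0, "wz": 0}])

```text
time_s: 21.58
eef_pos: [0.6034, -0.1138, -0.0107]
eef_rot: [-0.0, 0.763, 0.646, -0.0]
wrist_force: [-0.2, 0.9, -5.6]
opening: 0.567
grasp_force: 64.5
```

servo_tool(steps=[{"dx": 0, "dy": 0, "dz": -0.01, "wx": 0, "wy": 0, "wz": 0}, {"dx": 0, "dy": 0, "dz": -0.02, "wx": 0, "wy": 0, "wz": 0}, {"dx": 0, "dy": 0, "dz": -0.02, "wx": 0, "wy": 0, "wz": 0}, {"dx": 0, "dy": 0, "dz": -0.02, "wx": 0, "wy": 0, "wz": 0}, {"dx": 0, "dy": 0, "dz": -0.02, "wx": 0, "wy": 0, "wz": 0}])

```text
time_s: 22.0
eef_pos: [0.6037, -0.114, -0.0115]
eef_rot: [0.0, 0.763, 0.646, 0.0]
wrist_force: [-4.6, 1.3, 6.4]
opening: 0.561
grasp_force: 65.7
```

The stone reached the floor at exactly the predicted height (contact at z=-0.0115). Releasing partway so the finger backs stay clear of the walls.

servo_tool(steps=[{"dx": 0, "dy": 0, "dz": 0.01, "wx": 0, "wy": 0, "wz": 0}, {"dx": 0, "dy": 0, "dz": 0.01, "wx": 0, "wy": 0, "wz": 0}, {"dx": 0, "dy": 0, "dz": 0.01, "wx": 0, "wy": 0, "wz": 0}, {"dx": 0, "dy": 0, "dz": 0.01, "wx": 0, "wy": 0, "wz": 0}, {"dx": 0, "dy": 0, "dz": 0.01, "wx": 0, "wy": 0, "wz": 0}], jaw=0.72)

```text
time_s: 22.42
eef_pos: [0.6037, -0.114, -0.0114]
eef_rot: [0.0, 0.763, 0.646, 0.0]
wrist_force: [-0.5, 0.6, -0.4]
opening: 0.713
grasp_force: 0.0
```

servo_tool(steps=[{"dx": 0, "dy": 0, "dz": 0.02, "wx": 0, "wy": 0, "wz": 0}, {"dx": 0, "dy": 0, "dz": 0.06, "wx": 0, "wy": 0, "wz": 0}, {"dx": 0, "dy": 0, "dz": 0.12, "wx": 0, "wy": 0, "wz": 0}, {"dx": 0, "dy": 0, "dz": 0.2, "wx": 0, "wy": 0, "wz": 0}, {"dx": 0, "dy": 0, "dz": 0.3, "wx": 0, "wy": 0, "wz": 0}], jaw=0.72)

```text
time_s: 22.83
eef_pos: [0.6033, -0.1138, 0.0191]
eef_rot: [-0.0, 0.763, 0.646, -0.0]
wrist_force: [0.3, 0.3, -0.2]
opening: 0.719
grasp_force: 0.0
```

servo_tool(steps=[{"dx": 0, "dy": 0, "dz": 0.2, "wx": 0, "wy": 0, "wz": 0}, {"dx": 0, "dy": 0, "dz": 0.4, "wx": 0, "wy": 0, "wz": 0}, {"dx": 0, "dy": 0, "dz": 0.6, "wx": 0, "wy": 0, "wz": 0}, {"dx": 0, "dy": 0, "dz": 0.8, "wx": 0, "wy": 0, "wz": 0}, {"dx": 0, "dy": 0, "dz": 1, "wx": 0, "wy": 0, "wz": 0}])

```text
time_s: 23.25
eef_pos: [0.6037, -0.1139, 0.1208]
eef_rot: [0.001, 0.763, 0.646, 0.0]
wrist_force: [0.6, 0.7, -0.4]
opening: 0.722
grasp_force: 0.0
```

servo_tool(steps=[{"dx": 0, "dy": 0, "dz": 0.1, "wx": 0, "wy": 0, "wz": 0}, {"dx": 0, "dy": 0, "dz": 0.2, "wx": 0, "wy": 0, "wz": 0}, {"dx": 0, "dy": 0, "dz": 0.3, "wx": 0, "wy": 0, "wz": 0}, {"dx": 0, "dy": 0, "dz": 0.3, "wx": 0, "wy": 0, "wz": 0}, {"dx": 0, "dy": 0, "dz": 0.3, "wx": 0, "wy": 0, "wz": 0}], jaw=1)

```text
time_s: 23.67
eef_pos: [0.6035, -0.1139, 0.1485]
eef_rot: [0.0, 0.763, 0.646, 0.0]
wrist_force: [0.4, -0.1, 0.2]
opening: 1.001
grasp_force: 0.0
```

Run:
```python
from h import *
o=ctrl.get_obs(); print(o['eef_pos'],o['wrist_force'],o['opening'],np.degrees(2*np.arctan2(o['eef_rot'][2],o['eef_rot'][1])))
```

```text
[ 0.60349742 -0.1139128   0.14850631] [ 0.39376518 -0.14360168  0.22902177] 1.0013897978206745 80.46254996901904
```

Released without a drop. Now I'll turn back and go to the bar on the open cover.

servo_tool(steps=[{"dx": 0.02, "dy": 0.13, "dz": 0, "wx": 0, "wy": 0, "wz": -0.033}, {"dx": 0.04, "dy": 0.26, "dz": 0, "wx": 0, "wy": 0, "wz": -0.067}, {"dx": 0.07, "dy": 0.4, "dz": 0, "wx": 0, "wy": 0, "wz": -0.1}, {"dx": 0.09, "dy": 0.53, "dz": 0, "wx": 0, "wy": 0, "wz": -0.133}, {"dx": 0.11, "dy": 0.66, "dz": 0, "wx": 0, "wy": 0, "wz": -0.166}], jaw=1)

```text
time_s: 24.08
eef_pos: [0.6136, -0.0471, 0.1468]
eef_rot: [-0.001, 0.905, 0.425, -0.001]
wrist_force: [0.2, 0.6, -0.0]
opening: 0.999
grasp_force: 0.0
```

servo_tool(steps=[{"dx": 0.02, "dy": 0.13, "dz": 0, "wx": 0, "wy": 0, "wz": -0.033}, {"dx": 0.04, "dy": 0.26, "dz": 0, "wx": 0, "wy": 0, "wz": -0.067}, {"dx": 0.07, "dy": 0.4, "dz": 0, "wx": 0, "wy": 0, "wz": -0.1}, {"dx": 0.09, "dy": 0.53, "dz": 0, "wx": 0, "wy": 0, "wz": -0.133}, {"dx": 0.11, "dy": 0.66, "dz": 0, "wx": 0, "wy": 0, "wz": -0.166}])

```text
time_s: 24.5
eef_pos: [0.6246, 0.0189, 0.1467]
eef_rot: [-0.0, 0.984, 0.177, -0.001]
wrist_force: [-0.2, -0.0, 0.1]
opening: 1.0
grasp_force: 0.0
```

servo_tool(steps=[{"dx": 0.02, "dy": 0.13, "dz": 0, "wx": 0, "wy": 0, "wz": -0.033}, {"dx": 0.04, "dy": 0.26, "dz": 0, "wx": 0, "wy": 0, "wz": -0.067}, {"dx": 0.07, "dy": 0.4, "dz": 0, "wx": 0, "wy": 0, "wz": -0.1}, {"dx": 0.09, "dy": 0.53, "dz": 0, "wx": 0, "wy": 0, "wz": -0.133}, {"dx": 0.11, "dy": 0.67, "dz": 0, "wx": 0, "wy": 0, "wz": -0.166}])

```text
time_s: 24.92
eef_pos: [0.6356, 0.0857, 0.1466]
eef_rot: [0.0, 0.997, -0.083, -0.001]
wrist_force: [0.5, -0.0, -0.9]
opening: 1.001
grasp_force: 0.0
```

servo_tool(steps=[{"dx": 0, "dy": 0, "dz": -0.05, "wx": 0, "wy": 0, "wz": 0}, {"dx": 0, "dy": 0, "dz": -0.2, "wx": 0, "wy": 0, "wz": 0}, {"dx": 0, "dy": 0, "dz": -0.35, "wx": 0, "wy": 0, "wz": 0}, {"dx": 0, "dy": 0, "dz": -0.45, "wx": 0, "wy": 0, "wz": 0}, {"dx": 0, "dy": 0, "dz": -0.5, "wx": 0, "wy": 0, "wz": 0}])

```text
time_s: 25.33
eef_pos: [0.6345, 0.0846, 0.0953]
eef_rot: [0.0, 0.997, -0.079, -0.002]
wrist_force: [0.1, -0.4, -0.2]
opening: 1.002
grasp_force: 0.0
```

Run:
```python
from h import *
o=ctrl.get_obs(); print(o['eef_pos'],o['wrist_force'],o['opening'],np.degrees(2*np.arctan2(o['eef_rot'][2],o['eef_rot'][1])))
t=snap('top','top9'); s=snap('side','side9')
# expected bar ends, and stone in the bay: colours along the bay's length in the top view
a=np.radians(80.6); Y=np.array([np.cos(a),np.sin(a),0]);X=np.array([Y[1],-Y[0],0]);c=np.array([.621,-.0145,0])
for x in(-.04,0,.04):
  r=[]
  for y in np.arange(-.205,.01,.005):
    u,v=proj(t,c+X*x+Y*y+[0,0,.04]); r.append(''.join('%02x'%k for k in t['frame'][int(round(v)),int(round(u))]))
  print(x,' '.join(r))
```

```text
[0.63452442 0.08462636 0.09532665] [ 0.14653752 -0.44343192 -0.16389586] 1.0019093609247252 -9.090993424717055
-0.04 b9834b d49f59 5a4125 b6834c fedc82 fee992 fde58c fce188 fce289 fbdd84 fce087 fbdd88 fadc82 fce188 fbe084 fbdc85 fce48a fce187 fbdf88 fce48d fce28b fcdd89 fce388 fce187 fbe088 fce089 fbe089 fbdc83 fbde87 fbde86 fbdc84 fbdc86 cd9555 ab8049 a57643 976e3e b17d49 736358 84aabf 82a5bb 80a4b9 81a8bb 88b0c4
0 c48f51 dfa65f 453220 605446 706a63 878176 8c8577 8d867c 8f897f 888179 88827a 89847b 8b8377 908980 8c857a 91897f 948c85 948e84 948d84 978f86 968f84 958d85 938c81 928d83 9a9188 958d83 999185 989285 989286 958f82 8f897e 928b81 969083 928a7f 908a7e 918c82 8f8a7d 968c81 62747e 84aabf 83a6bb 80a4b9 81a5ba
0.04 c79454 c69354 463321 4e3820 a57944 a27744 a67943 a37844 a37945 a47742 a47746 a47740 a57643 a57946 a67947 a77945 a17342 9d7140 9a6d40 9a6f3e 986f40 a07342 9d7041 92663c e6a962 f9d37d f8d27c f8d27b fad986 f9d57e fad983 fbdc84 cb9253 a57844 a67a45 a57946 a87945 aa7b46 a67a45 ae7942 779eb3 83a8bb 82a6bb
```

Pixel colours along the bay's centre line in the top view are stone grey from chest y≈-0.19 to at least -0.02, with bare floor on both sides, so the stone lies lengthwise in the bay. Gripping the bar.

servo_tool(steps=[{"dx": 0.005, "dy": 0.005, "dz": -0.15, "wx": 0, "wy": 0, "wz": 0}, {"dx": 0.005, "dy": 0.005, "dz": -0.3, "wx": 0, "wy": 0, "wz": 0}, {"dx": 0.005, "dy": 0.005, "dz": -0.42, "wx": 0, "wy": 0, "wz": 0}, {"dx": 0.005, "dy": 0.005, "dz": -0.52, "wx": 0, "wy": 0, "wz": 0}, {"dx": 0.005, "dy": 0.005, "dz": -0.52, "wx": 0, "wy": 0, "wz": 0}])

```text
time_s: 25.85
eef_pos: [0.6354, 0.0855, 0.0442]
eef_rot: [0.0, 0.997, -0.08, -0.002]
wrist_force: [0.2, 0.8, -1.3]
opening: 0.997
grasp_force: 0.0
```

servo_tool(steps=[{"dx": 0, "dy": 0, "dz": 0, "wx": 0, "wy": 0, "wz": 0}, {"dx": 0, "dy": 0, "dz": 0, "wx": 0, "wy": 0, "wz": 0}, {"dx": 0, "dy": 0, "dz": 0, "wx": 0, "wy": 0, "wz": 0}, {"dx": 0, "dy": 0, "dz": 0, "wx": 0, "wy": 0, "wz": 0}, {"dx": 0, "dy": 0, "dz": 0, "wx": 0, "wy": 0, "wz": 0}], jaw=0)

```text
time_s: 26.27
eef_pos: [0.6375, 0.0856, 0.0472]
eef_rot: [-0.0, 0.997, -0.08, 0.001]
wrist_force: [-0.0, -0.3, 0.3]
opening: 0.301
grasp_force: 0.0
```

servo_tool(steps=[{"dx": 0, "dy": 0, "dz": 0, "wx": 0, "wy": 0, "wz": 0}, {"dx": 0, "dy": 0, "dz": 0, "wx": 0, "wy": 0, "wz": 0}, {"dx": 0, "dy": 0, "dz": 0, "wx": 0, "wy": 0, "wz": 0}, {"dx": 0, "dy": 0, "dz": 0, "wx": 0, "wy": 0, "wz": 0}, {"dx": 0, "dy": 0, "dz": 0, "wx": 0, "wy": 0, "wz": 0}], jaw=0)

```text
time_s: 26.68
eef_pos: [0.6374, 0.0855, 0.0474]
eef_rot: [0.0, 0.997, -0.08, 0.0]
wrist_force: [-1.8, -0.1, 5.6]
opening: 0.215
grasp_force: 59.9
```

servo_tool(steps=[{"dx": -0.03, "dy": -0.178, "dz": 0, "wx": 0, "wy": 0, "wz": 0}, {"dx": -0.06, "dy": -0.355, "dz": 0, "wx": 0, "wy": 0, "wz": 0}, {"dx": -0.089, "dy": -0.533, "dz": 0, "wx": 0, "wy": 0, "wz": 0}, {"dx": -0.119, "dy": -0.71, "dz": 0, "wx": 0, "wy": 0, "wz": 0}, {"dx": -0.149, "dy": -0.888, "dz": 0, "wx": 0, "wy": 0, "wz": 0}])

```text
time_s: 27.1
eef_pos: [0.6224, -0.0031, 0.0474]
eef_rot: [-0.001, 0.997, -0.08, 0.0]
wrist_force: [-1.6, 3.3, 5.3]
opening: 0.216
grasp_force: 60.3
```

servo_tool(steps=[{"dx": -0.03, "dy": -0.178, "dz": 0, "wx": 0, "wy": 0, "wz": 0}, {"dx": -0.06, "dy": -0.355, "dz": 0, "wx": 0, "wy": 0, "wz": 0}, {"dx": -0.089, "dy": -0.533, "dz": 0, "wx": 0, "wy": 0, "wz": 0}, {"dx": -0.119, "dy": -0.71, "dz": 0, "wx": 0, "wy": 0, "wz": 0}, {"dx": -0.149, "dy": -0.888, "dz": 0, "wx": 0, "wy": 0, "wz": 0}])

```text
time_s: 27.52
eef_pos: [0.6072, -0.0921, 0.0474]
eef_rot: [-0.0, 0.997, -0.08, 0.0]
wrist_force: [-2.0, 3.0, 6.2]
opening: 0.211
grasp_force: 60.5
```

servo_tool(steps=[{"dx": -0.006, "dy": -0.04, "dz": 0, "wx": 0, "wy": 0, "wz": 0}, {"dx": -0.012, "dy": -0.08, "dz": 0, "wx": 0, "wy": 0, "wz": 0}, {"dx": -0.018, "dy": -0.12, "dz": 0, "wx": 0, "wy": 0, "wz": 0}, {"dx": -0.024, "dy": -0.16, "dz": 0, "wx": 0, "wy": 0, "wz": 0}, {"dx": -0.024, "dy": -0.16, "dz": 0, "wx": 0, "wy": 0, "wz": 0}])

```text
time_s: 27.93
eef_pos: [0.6044, -0.1086, 0.0474]
eef_rot: [0.0, 0.997, -0.08, -0.0]
wrist_force: [-5.3, -0.6, 8.4]
opening: 0.218
grasp_force: 60.6
```

servo_tool(steps=[{"dx": -0.003, "dy": -0.02, "dz": 0, "wx": 0, "wy": 0, "wz": 0}, {"dx": -0.003, "dy": -0.02, "dz": 0, "wx": 0, "wy": 0, "wz": 0}, {"dx": -0.003, "dy": -0.02, "dz": 0, "wx": 0, "wy": 0, "wz": 0}, {"dx": -0.003, "dy": -0.02, "dz": 0, "wx": 0, "wy": 0, "wz": 0}, {"dx": -0.003, "dy": -0.02, "dz": 0, "wx": 0, "wy": 0, "wz": 0}])

```text
time_s: 28.35
eef_pos: [0.6041, -0.1101, 0.0474]
eef_rot: [0.0, 0.997, -0.08, -0.0]
wrist_force: [-4.2, 0.1, 7.7]
opening: 0.216
grasp_force: 60.7
```

servo_tool(steps=[{"dx": -0.005, "dy": -0.02, "dz": 0, "wx": 0, "wy": 0, "wz": 0}, {"dx": -0.005, "dy": -0.02, "dz": 0, "wx": 0, "wy": 0, "wz": 0}, {"dx": -0.005, "dy": -0.02, "dz": 0, "wx": 0, "wy": 0, "wz": 0}, {"dx": -0.005, "dy": -0.02, "dz": 0, "wx": 0, "wy": 0, "wz": 0}, {"dx": -0.005, "dy": -0.02, "dz": 0, "wx": 0, "wy": 0, "wz": 0}])

```text
time_s: 28.77
eef_pos: [0.6039, -0.1117, 0.0474]
eef_rot: [-0.0, 0.997, -0.08, -0.0]
wrist_force: [-3.1, 1.5, 7.0]
opening: 0.211
grasp_force: 60.6
```

servo_tool(steps=[{"dx": -0.005, "dy": -0.02, "dz": 0, "wx": 0, "wy": 0, "wz": 0}, {"dx": -0.005, "dy": -0.02, "dz": 0, "wx": 0, "wy": 0, "wz": 0}, {"dx": -0.005, "dy": -0.02, "dz": 0, "wx": 0, "wy": 0, "wz": 0}, {"dx": -0.005, "dy": -0.02, "dz": 0, "wx": 0, "wy": 0, "wz": 0}, {"dx": -0.005, "dy": -0.02, "dz": 0, "wx": 0, "wy": 0, "wz": 0}])

```text
time_s: 29.18
eef_pos: [0.6039, -0.1117, 0.0474]
eef_rot: [-0.002, 0.997, -0.08, 0.0]
wrist_force: [-2.3, 8.5, 8.1]
opening: 0.21
grasp_force: 60.6
```

The stop is reached 200.0 mm from the open stop, with force rising. One more firm nudge, then release and retreat.

servo_tool(steps=[{"dx": -0.003, "dy": -0.02, "dz": 0, "wx": 0, "wy": 0, "wz": 0}, {"dx": -0.003, "dy": -0.02, "dz": 0, "wx": 0, "wy": 0, "wz": 0}, {"dx": -0.003, "dy": -0.02, "dz": 0, "wx": 0, "wy": 0, "wz": 0}, {"dx": -0.003, "dy": -0.02, "dz": 0, "wx": 0, "wy": 0, "wz": 0}, {"dx": -0.003, "dy": -0.02, "dz": 0, "wx": 0, "wy": 0, "wz": 0}])

```text
time_s: 29.6
eef_pos: [0.604, -0.1116, 0.0474]
eef_rot: [-0.003, 0.997, -0.08, 0.0]
wrist_force: [0.6, 14.8, 8.8]
opening: 0.212
grasp_force: 60.8
```

servo_tool(steps=[{"dx": 0, "dy": 0.02, "dz": 0, "wx": 0, "wy": 0, "wz": 0}, {"dx": 0, "dy": 0.02, "dz": 0, "wx": 0, "wy": 0, "wz": 0}, {"dx": 0, "dy": 0.02, "dz": 0, "wx": 0, "wy": 0, "wz": 0}, {"dx": 0, "dy": 0.02, "dz": 0, "wx": 0, "wy": 0, "wz": 0}, {"dx": 0, "dy": 0.02, "dz": 0, "wx": 0, "wy": 0, "wz": 0}], jaw=1)

```text
time_s: 30.02
eef_pos: [0.6031, -0.1145, 0.0464]
eef_rot: [0.0, 0.997, -0.08, -0.0]
wrist_force: [-0.1, 0.8, 0.4]
opening: 0.905
grasp_force: 0.0
```

servo_tool(steps=[{"dx": 0, "dy": 0, "dz": 0, "wx": 0, "wy": 0, "wz": 0}, {"dx": 0, "dy": 0, "dz": 0.1, "wx": 0, "wy": 0, "wz": 0}, {"dx": 0, "dy": 0, "dz": 0.35, "wx": 0, "wy": 0, "wz": 0}, {"dx": 0, "dy": 0, "dz": 0.65, "wx": 0, "wy": 0, "wz": 0}, {"dx": 0, "dy": 0, "dz": 0.95, "wx": 0, "wy": 0, "wz": 0}], jaw=1)

```text
time_s: 30.43
eef_pos: [0.6026, -0.114, 0.1427]
eef_rot: [-0.0, 0.997, -0.08, -0.001]
wrist_force: [-0.1, -0.5, 0.7]
opening: 0.999
grasp_force: 0.0
```

servo_tool(steps=[{"dx": 0, "dy": 0, "dz": 0.2, "wx": 0, "wy": 0, "wz": 0}, {"dx": -0.1, "dy": -0.2, "dz": 0.4, "wx": 0, "wy": 0, "wz": 0}, {"dx": -0.2, "dy": -0.5, "dz": 0.5, "wx": 0, "wy": 0, "wz": 0}, {"dx": -0.4, "dy": -0.8, "dz": 0.5, "wx": 0, "wy": 0, "wz": 0}, {"dx": -0.5, "dy": -1, "dz": 0.5, "wx": 0, "wy": 0, "wz": 0}])

```text
time_s: 30.85
eef_pos: [0.5525, -0.2166, 0.1938]
eef_rot: [0.001, 0.997, -0.08, 0.001]
wrist_force: [0.9, 0.2, -0.4]
opening: 1.001
grasp_force: 0.0
```

servo_tool(steps=[{"dx": -0.2, "dy": -0.2, "dz": 0, "wx": 0, "wy": 0, "wz": 0}, {"dx": -0.4, "dy": -0.4, "dz": 0, "wx": 0, "wy": 0, "wz": 0}, {"dx": -0.6, "dy": -0.6, "dz": 0, "wx": 0, "wy": 0, "wz": 0}, {"dx": -0.8, "dy": -0.8, "dz": 0, "wx": 0, "wy": 0, "wz": 0}, {"dx": -1, "dy": -1, "dz": 0, "wx": 0, "wy": 0, "wz": 0}])

```text
time_s: 31.27
eef_pos: [0.4521, -0.3151, 0.1924]
eef_rot: [0.0, 0.997, -0.08, 0.0]
wrist_force: [0.2, 0.0, 0.4]
opening: 0.998
grasp_force: 0.0
```

servo_tool(steps=[{"dx": -0.2, "dy": -0.2, "dz": 0, "wx": 0, "wy": 0, "wz": 0}, {"dx": -0.4, "dy": -0.4, "dz": 0, "wx": 0, "wy": 0, "wz": 0}, {"dx": -0.6, "dy": -0.6, "dz": 0, "wx": 0, "wy": 0, "wz": 0}, {"dx": -0.8, "dy": -0.8, "dz": 0, "wx": 0, "wy": 0, "wz": 0}, {"dx": -0.8, "dy": -0.8, "dz": 0, "wx": 0, "wy": 0, "wz": 0}])

```text
time_s: 31.68
eef_pos: [0.3701, -0.3975, 0.1925]
eef_rot: [0.001, 0.997, -0.082, -0.0]
wrist_force: [-0.5, -0.3, 0.1]
opening: 1.002
grasp_force: 0.0
```

Run:
```python
from h import *
o=ctrl.get_obs(); print(o['time_s'],o['eef_pos'],o['wrist_force'],o['opening'])
t=snap('top','top10'); t0=load('top0'); s=snap('side','side10'); s0=load('side0')
# bystanders unmoved: difference to the first pictures around mug/bowl
for n,(u,v) in dict(bowl=(364,278),mug=(468,281)).items():
    print(n,np.abs(t['frame'][v-25:v+25,u-28:u+28].astype(int)-t0['frame'][v-25:v+25,u-28:u+28]).mean().round(2))
a=np.radians(80.6); Y=np.array([np.cos(a),np.sin(a),0]);X=np.array([Y[1],-Y[0],0]);c=np.array([.621,-.0145,0])
for fr in(t0,t):
  r=[]
  for y in np.arange(-.13,-.05,.0025):
    u,v=proj(fr,c+Y*y+[0,0,.097]); r.append(int(fr['frame'][int(round(v)),int(round(u)),2]))
  print(r)
```

```text
31.6833 [ 0.37005792 -0.39753851  0.1924677 ] [-0.53829519 -0.30033583  0.0812125 ] 1.0018959927372308
bowl 1.64
mug 2.12
[196, 195, 194, 196, 194, 194, 193, 197, 196, 194, 202, 134, 108, 112, 111, 118, 116, 101, 50, 55, 63, 62, 64, 61, 62, 61, 41, 110, 169, 174, 174, 174]
[196, 133, 108, 112, 112, 110, 110, 110, 114, 76, 56, 70, 73, 70, 69, 68, 46, 29, 146, 173, 169, 173, 169, 171, 172, 169, 170, 168, 171, 189, 186, 190]
```

The cover's bar has moved to its home spot (chest y≈-0.1), and the mug and bowl regions are unchanged. Handing in.

```bash
python3 -c "
from h import *
print(workorder.hand_in())"
```

```text
the job is handed in; nothing more can be done
None
```

The stone lies flat in the deep bay with the cover slid fully home over it, and the mug and bowl are where they were; I handed the job in at about 32 s, and no verdict came back.

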